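# Load the vacuum filter housing and lock its retaining ring

## Robot

A 7-joint arm with a two-finger parallel gripper is mounted at the origin on the work surface. World frame = base frame: x ahead of the robot, y to its left, z up, the work surface at z = 0. Lengths are in m, angles in rad, forces in N, time in s.
With the tool pointing down it reaches from about 0.425 to 1.025 m from the base axis. Payload 9.4 kg.
Tool frame: the origin (TCP) lies midway between the tips of the shut fingers; the grasp point (between the pads) lies 19 mm behind it (grip_depth is the distance from the TCP to the grasp point, in m); z points along the fingers, x is the direction in which the jaws open and shut, and the axes are right-handed (so a half turn about z gives the same grasp; the last joint's range is limited). The gripper opens to 93 mm and grips with 3 to 60 N. Pads are 15 mm wide; open, the fingers measure 128 mm over their backs; the gripper's body (75 mm by 188 mm) begins 65 mm behind the grasp point.
Start: joints at [1.232, 0.599, -0.003, 1.599, 0.002, 0.943, -0.08], TCP at [0.188, -0.7, 0.219] pointing down, gripper open.
Joint ranges: [-2.57, 2.57], [-0.35, 1.97], [-1.29, 1.29], [0.11, 2.56], [-1.05, 4.19], [0.11, 1.86], [-2.63, 2.63]. Speed limits (rad/s): [2.22, 2.22, 3.01, 3.01, 3.14, 3.14, 3.14].

## Interface

Orientations are given as a unit quaternion [x, y, z, w].
In Python, from bench import * gives the robot as it stands. The module is installed in compiled form; this text tells all that it offers.
- The arm moves only by the tool play_rows, never from a script. Its argument "targets" is a list of rows, each a list of 7 numbers: the shift along the tool's x, y, z each as a share of 20 mm, from -1 to 1, then the turn, a rotation vector about the tool's x, y, z each as a share of 0.1 rad, from -1 to 1, then the closure, from 0 (fully open) to 1 (shut). A call has 1 to 20 rows; each row shifts and turns the commanded pose from where the row before left it, along the tool's axes as they then stand; what a row does not reach is not made up. A row lasts 1/12 s, in which the tool goes at most 41.7 mm and 7.16 degrees, less where a joint would pass 70% of its speed; a pose out of reach is approached as far as the arm can. A call with a number of a shift or a turn outside -1 to 1 is refused whole. A call with a gripper value outside its range is refused whole. The fingers move at their own pace and stop on an object; "squeeze" is the grip in N (left out, the last holds). Time passes only in rows, so rows that do not move let the fingers close. It gives the time, the measured TCP pose, the force and the opening at its end, in the units of the state.
- state(): the state, without advancing time (a new reading comes with each control period).
- capture(name): name is "scene" or "top" or "wrist"; returns (picture, depth): 400x640x3 uint8, red, green, blue; 400x640 float32, m along the optical axis (not along the pixel's ray), 0 where there is no reading.
- get_calibration(name): a dict with "fx", "fy", "cx", "cy" (pixels), "origin" and "orientation" of the camera in the world. Camera axes: x right, y down, z forward; pixel columns grow to the right and rows downward; lengths in m; the calibration is good to about 2 mm. A picture is of the moment at which its call begins: read the wrist's pose just before it. get_calibration takes no time and is no camera call; for the wrist camera it gives the pose at the moment of the call.
- close_job(): hands the job in, once; it reports no verdict.
Trained networks look in the newest picture that a camera, given by its name, has taken for a name from the list of things; names that differ only in an ending like _2 or _b are one class to them, and where a whole thing is asked for, a point or a joint stands for the part that bears it (a point fixed in the world has none). Each returns a list of dicts, best first, with "p" (0 to 1); they miss things now and then, are a little off and sometimes report something else, mostly with a low value. They report only what shows in the picture. A call takes as long as a camera call. They do not tell look-alikes from the thing itself.
- recognise(camera, name): "extent" ([left, top, width, height] in pixels, round what is visible of it).
- mark_of(camera, name): "centre" ([column, row] in pixels: a listed point, or the origin of a listed thing).
The state is a dict: "t": time; "q": joint angles; "dq": joint speeds; "tau": joint torques, N m; "tool_pos": TCP position; "eef_rot": TCP orientation; "ft_force": force on the tool from outside, world axes, zero at the start; "torque": the same for the moment, N m; "width": finger opening in m.
Only numpy, scipy, OpenCV 4.12 (cv2) and the standard library are available. Lean on these libraries where they do the work, as an engineer would, in place of code of your own. Each camera call takes 0.05 s, during which the arm holds its last target.

## Task

Load the tilted filter housing on the bench: lower the filter disc into the barrel first, set the spacer on top of it, then put the retaining ring in with its two pins through the gaps in the mouth and screw it clockwise (seen looking into the mouth) all the way to its stop, so that it pulls down and clamps the stack. Let go of everything, and leave the flask and the notched wood block where they are.

Things in the scene. Friction and masses are not known exactly. Their poses are not given: they have to be found in the camera images.
- barrel: Fixed aluminium barrel of the filter housing, 116 mm outside diameter, on a dark steel bracket. Its z is the bore axis, pointing out of the mouth; it leans 30 degrees from vertical, towards the robot at zero yaw. Origin: on the bore axis at the top of the sprung rubber pad that is the bore's floor, about 70 mm above the bench. The bore is 86 mm across from z = 0 to z = 46 mm.
- mouth (a point): Point on the bore axis at the mouth, level with the top of the barrel's wall, 66 mm along z from the barrel's origin; same axes. Inside the wall sits a dark steel crown (clear opening 86 mm, its highest spots at z = 74 mm) with two opposite entry gaps for the ring's pins, each 40 degrees wide, in the barrel's +y and -y directions.
- gap (a point): Middle of the +y entry gap, 47 mm from the bore axis at z = 66 mm; same axes as the barrel. Below it is the pin channel (108 mm across, floor z = 46 mm), which runs on clockwise (seen looking into the mouth) under the crown. Its roof slopes down from z = 66 mm at the gap to 59.5 mm at 60 degrees from the gap's middle, then is level. Anticlockwise is blocked. The other gap is the same.
- stop (a point): Where the +y pin ends when the ring is fully screwed home: 74 degrees clockwise of the +y gap's middle, against a solid stop, 47 mm from the bore axis, z = 55 mm; same axes as the barrel.
- pad (a joint): Travel (m) of the sprung rubber pad at the bottom of the bore: 0 with nothing pressing, grows as it is pressed into the barrel, at most 0.007. Spring force 6 N at 0, rising 1 N per mm (the parts' weight alone does not press it). The locked ring holds it at about 0.004, the stack then lying 4 mm deeper.
- filter_mid (a point): Filter: white disc 80 mm diameter, 16 mm thick, paper pleats on top, with a white grip bar 44 mm long (along its x), 12 mm wide, from 16 to 44 mm above its underside. Point on its axis, 22 mm above its underside (half-way up). z points up, on the bar's side. Starts lying on the bench, bar up. In the housing its underside lies on the pad. About 120 g.
- spacer_mid (a point): Spacer: aluminium tube 80 mm outside, 60 mm inside, 38 mm tall, with a cross web (31 to 38 mm up) carrying a grip bar 50 mm long (along its x), 12 mm wide, from 38 to 64 mm above its underside. Point on its axis, 32 mm up (half-way). z up. Starts on the bench, bar up. In the housing the tube stands on the filter's disc, 16 mm above the pad, any way round. About 180 g.
- ring_mid (a point): Retaining ring: aluminium, 80 mm outside, 62 mm inside, 18 mm tall, with a grip bar on two posts: 78 mm long (along its x), 12 mm wide, 36 to 60 mm up. Two 9 mm pins stick out along +x and -x, in line with the bar, to 50 mm from the axis, centres 5 mm up. Point on its axis, 30 mm up (half-way). z up. Starts bar up. Underside at barrel z = 54 mm when laid on the spacer, 50 mm locked. About 200 g.
- flask_mid (a point): Bystander: steel drinking flask, 68 mm diameter, 170 mm tall, standing; point on its axis 85 mm up.
- block_mid (a point): Bystander: wooden practice joint block 150 x 60 x 70 mm with a notch in its top; point at its middle, 20 mm up.
Things that resemble listed ones, but are neither listed nor needed, are in the scene too. Leave any blue look-alike of the part that bears ring_mid alone.

How it is judged:
By the outcome, as a careful person would: the job done as asked, in the order asked, and still so for the second after the job is handed in, with the robot touching nothing.
It also fails if it takes over 72 s, if anything falls off the work surface, if the arm or the gripper's body presses on something with over 40 N, if the wrist force passes 120 N, or if a joint passes its speed limit or range.

## Working session

There is one attempt and no reset: what is moved stays moved. The work goes in short steps, Python scripts to look and compute and a tool call to move; the robot and the scene stay as the last step left them, time stands still between calls to the robot, and variables do not carry over. Pictures are saved under pics/ and viewed, and the job is handed in when it is done.

Besides the shell and the picture viewer there is one more tool, called after "Call:" by a JSON object that holds its "api" and its "payload". play_rows: Moves the arm, as the interface text tells. Its arguments: {"type":"object","properties":{"targets":{"type":"array","items":{"type":"array","items":{"type":"number"}}},"squeeze":{"type":"number"}},"required":["targets"]}

```bash
mkdir -p pics
python3 - <<'E'
from bench import *
import cv2,numpy as np
s=state();print({k:np.round(v,3).tolist() for k,v in s.items()})
for c in ["scene","top"]:
    p,d=capture(c);cv2.imwrite(f"pics/{c}0.png",p[:,:,::-1]);np.save(f"pics/{c}0.npy",d)
    k=get_calibration(c);print(c,k)
    for n in ["barrel","mouth","gap","stop","filter_mid","spacer_mid","ring_mid","flask_mid","block_mid"]:
        print(n,[(np.round(m["centre"]).tolist(),round(m["p"],2)) for m in mark_of(c,n)[:4]])
E
```

```text
{'t': 0.0, 'q': [1.232, 0.6, -0.003, 1.6, 0.002, 0.943, -0.08], 'dq': [-0.001, 0.0, 0.002, 0.0, 0.002, -0.001, -0.001], 'tau': [-0.0, -76.505, 1.498, -25.235, -0.052, 0.017, 0.0], 'tool_pos': [0.188, -0.7, 0.218], 'eef_rot': [0.793, -0.609, -0.001, -0.0], 'ft_force': [0.188, -0.094, -0.109], 'torque': [-0.069, 0.026, -0.025], 'width': 0.093}
scene {'fx': 401.70054980016545, 'fy': 401.70054980016545, 'cx': 318.3558935067114, 'cy': 199.19415150153117, 'origin': array([ 1.12623372, -0.11711415,  0.85440606]), 'orientation': array([ 0.76318998,  0.56841212, -0.18886668, -0.24244192])}
barrel [([330.0, 223.0], 0.94)]
mouth [([330.0, 194.0], 0.85)]
gap [([350.0, 196.0], 0.87)]
stop [([338.0, 210.0], 0.86)]
filter_mid [([379.0, 152.0], 0.71)]
spacer_mid [([445.0, 175.0], 0.88), ([416.0, 257.0], 0.54)]
ring_mid [([243.0, 196.0], 0.97), ([186.0, 197.0], 0.87), ([377.0, 155.0], 0.24)]
flask_mid [([196.0, 279.0], 0.59), ([378.0, 153.0], 0.5)]
block_mid [([412.0, 255.0], 0.69), ([350.0, 192.0], 0.18)]
top {'fx': 429.645661012257, 'fy': 429.645661012257, 'cx': 311.4701059447624, 'cy': 193.38459612999713, 'origin': array([0.45537045, 0.01382307, 0.99802032]), 'orientation': array([ 0.70960659, -0.69960987,  0.05935322, -0.05900607])}
barrel [([300.0, 176.0], 0.89)]
mouth [([298.0, 186.0], 0.73), ([443.0, 275.0], 0.45)]
gap [([273.0, 182.0], 0.66)]
stop [([293.0, 160.0], 0.77)]
filter_mid [([204.0, 274.0], 0.77)]
spacer_mid [([146.0, 207.0], 0.79)]
ring_mid [([446.0, 275.0], 0.59)]
flask_mid [([442.0, 147.0], 0.8)]
block_mid [([232.0, 128.0], 0.65)]
```

View pics/scene0.png

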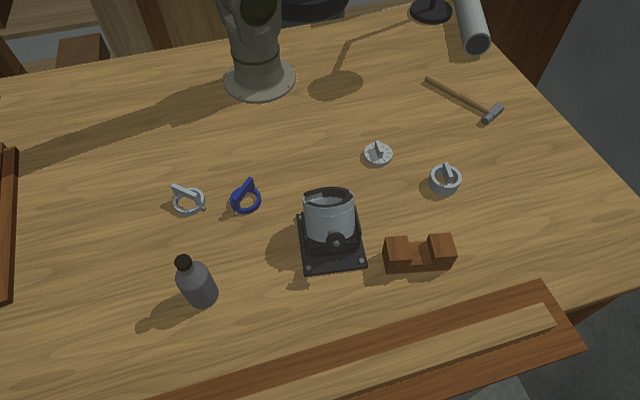

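View pics/top0.png

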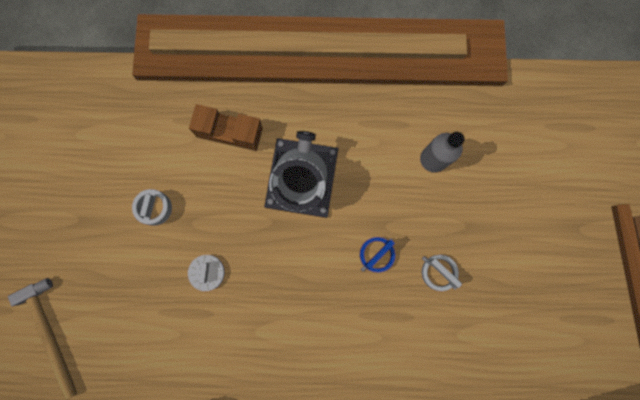

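```bash
cat > h.py <<'E'
import numpy as np,cv2
from scipy.spatial.transform import Rotation as R
def cloud(k,d):
    v,u=np.mgrid[0:400,0:640]
    P=np.stack([(u-k["cx"])/k["fx"]*d,(v-k["cy"])/k["fy"]*d,d],-1)
    return P@R.from_quat(k["orientation"]).as_matrix().T+k["origin"]
def proj(k,p):
    q=(np.atleast_2d(p)-k["origin"])@R.from_quat(k["orientation"]).as_matrix()
    return np.stack([q[:,0]/q[:,2]*k["fx"]+k["cx"],q[:,1]/q[:,2]*k["fy"]+k["cy"]],-1)
E
python3 - <<'E'
from bench import *
from h import *
k=get_calibration("top");d=np.load("pics/top0.npy");C=cloud(k,d)
im=cv2.imread("pics/top0.png")
def at(u,v):return np.round(C[v,u],4).tolist()
print("table",at(320,330),at(100,120))
for n,(u0,u1,v0,v1) in dict(filter=(180,232,248,300),spacer=(125,180,182,232),ring=(412,470,245,300),blue=(352,405,230,280),flask=(415,470,125,178),block=(185,268,100,155)).items():
    P=C[v0:v1,u0:u1].reshape(-1,3);P=P[P[:,2]>0.006]
    print(n,len(P),"zmax",P[:,2].max().round(4),"mean",P[:,:2].mean(0).round(4),"min",P.min(0).round(4),"max",P.max(0).round(4))
    hist,e=np.histogram(P[:,2],bins=np.arange(0,.19,.004));print([(round(e[i],3),int(h)) for i,h in enumerate(hist) if h>8])
crops=[cv2.resize(im[v0:v1,u0:u1],(260,260),interpolation=cv2.INTER_CUBIC) for (u0,u1,v0,v1) in [(180,232,248,300),(126,178,182,234),(415,467,245,297),(352,404,228,280),(260,345,130,215)]]
s=cv2.imread("pics/scene0.png")
crops.append(cv2.resize(s[170:250,280:360],(260,260)));
cv2.imwrite("pics/crops.png",np.vstack([np.hstack(crops[:3]),np.hstack(crops[3:])]))
E
```

```text
table [0.315, -0.0088, 0.0022] [0.7971, 0.5293, 0.0005]
filter 1045 zmax 0.998 mean [0.4379 0.2455] min [0.3836 0.0138 0.0061] max [0.4921 0.3025 0.998 ]
[(np.float64(0.004), 9), (np.float64(0.008), 14), (np.float64(0.012), 253), (np.float64(0.016), 553), (np.float64(0.02), 48), (np.float64(0.032), 9), (np.float64(0.036), 11), (np.float64(0.04), 53), (np.float64(0.044), 61)]
spacer 954 zmax 0.998 mean [0.5804 0.3737] min [0.4554 0.0138 0.006 ] max [0.6379 0.4308 0.998 ]
[(np.float64(0.004), 18), (np.float64(0.008), 29), (np.float64(0.012), 28), (np.float64(0.016), 31), (np.float64(0.02), 27), (np.float64(0.024), 37), (np.float64(0.028), 50), (np.float64(0.032), 83), (np.float64(0.036), 343), (np.float64(0.04), 101), (np.float64(0.044), 15), (np.float64(0.048), 20), (np.float64(0.052), 14), (np.float64(0.056), 17), (np.float64(0.06), 55), (np.float64(0.064), 76)]
ring 740 zmax 0.998 mean [ 0.4457 -0.2707] min [ 0.3859 -0.3182  0.0062] max [0.4842 0.0138 0.998 ]
[(np.float64(0.004), 14), (np.float64(0.008), 47), (np.float64(0.012), 57), (np.float64(0.016), 253), (np.float64(0.02), 61),
[... 1419 characters left out ...]
 (np.float64(0.144), 13), (np.float64(0.156), 12), (np.float64(0.16), 10), (np.float64(0.164), 20), (np.float64(0.168), 148), (np.float64(0.172), 25)]
block 2191 zmax 0.998 mean [0.7612 0.2105] min [0.4554 0.0138 0.0064] max [0.8141 0.2928 0.998 ]
[(np.float64(0.004), 15), (np.float64(0.008), 33), (np.float64(0.012), 30), (np.float64(0.016), 32), (np.float64(0.02), 31), (np.float64(0.024), 37), (np.float64(0.028), 37), (np.float64(0.032), 28), (np.float64(0.036), 210), (np.float64(0.04), 304), (np.float64(0.044), 54), (np.float64(0.048), 41), (np.float64(0.052), 41), (np.float64(0.056), 40), (np.float64(0.06), 36), (np.float64(0.064), 114), (np.float64(0.068), 867), (np.float64(0.072), 220)]
```

View pics/crops.png

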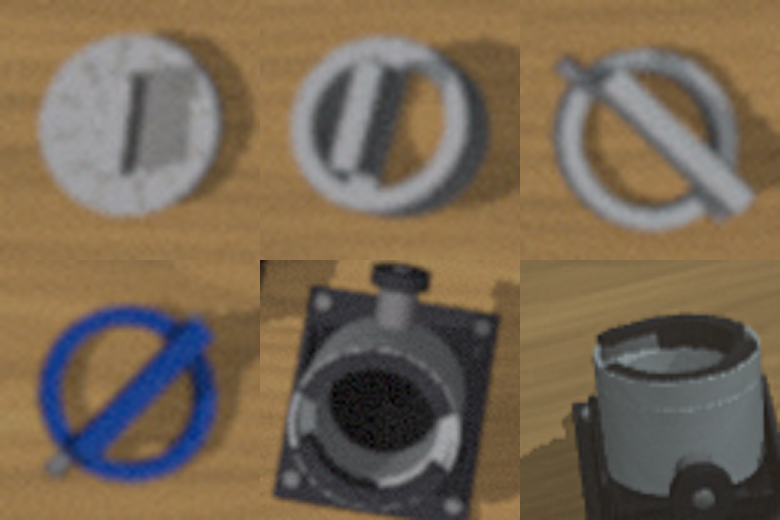

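```bash
cat > fit.py <<'E'
from bench import *
from h import *
from scipy.optimize import least_squares
K={c:get_calibration(c) for c in("top","scene")}
C={c:cloud(K[c],np.load(f"pics/{c}0.npy")) for c in K}
def tri(a,b):
    f=lambda p:np.r_[proj(K["top"],p)[0]-a,proj(K["scene"],p)[0]-b]
    r=least_squares(f,[.6,0,.1]);return r.x,np.abs(r.fun).max()
if __name__=="__main__":
    for c in K: capture(c)
    M={}
    for n in ["barrel","mouth","gap","stop","filter_mid","spacer_mid","flask_mid","block_mid","ring_mid"]:
        a=mark_of("top",n);b=mark_of("scene",n)
        if not a or not b: print(n,"missing");continue
        if n=="ring_mid": b=[x for x in b if abs(x["centre"][0]-186)<12]
        p,e=tri(a[0]["centre"],b[0]["centre"]);M[n]=p;print(n,p.round(4),"err px",e.round(2))
    ax=M["mouth"]-M["barrel"];print("len",np.linalg.norm(ax),ax/np.linalg.norm(ax))
    def bar(p):
        o=p[:3];y=p[3]
        Rm=R.from_euler("ZY",[y,-np.pi/6]).as_matrix();return o,Rm
    g0=M["gap"]-M["mouth"];yaw0=np.arctan2(-ax[1],-ax[0]);print("yaw from axis",yaw0,"gap vec",g0,"yaw from gap",np.arctan2(-g0[0],g0[1]))
    # depth: outer cylinder side points + rim
    p0=np.r_[M["barrel"],np.arctan2(-g0[0],g0[1])]
    p=p0.copy()
    X=np.vstack([C[c].reshape(-1,3) for c in K])
    for it in range(8):
        o,Rm=bar(p);L=(X-o)@Rm;r=np.hypot(L[:,0],L[:,1])
        s=(np.abs(r-.058)<.004)&(L[:,2]>-.01)&(L[:,2]<.058)&(L[:,1]*0==0)
        phi=np.arctan2(L[:,1],L[:,0])
        t=(np.abs(L[:,2]-.074)<.004)&(r>.045)&(r<.053)
        f=lambda q:(lambda o,Rm:np.r_[np.hypot(*((X[s]-o)@Rm)[:,:2].T)-.058,((X[t]-o)@Rm)[:,2]-.074])(*bar(q))
        p=least_squares(f,p,loss="soft_l1",f_scale=.002).x
    print("depth fit",p.round(4),s.sum(),t.sum(),"rms",np.sqrt(np.mean(f(p)**2)))
    o,Rm=bar(p);print("axis",Rm[:,2],"mouth",o+.066*Rm[:,2],"gap",o+Rm@[0,.047,.066],"stop",o+Rm@[.047*np.sin(np.radians(74)),.047*np.cos(np.radians(74)),.055])
    # parts
    T=C["top"]
    def blk(n,c,zb,zdisk,rr):
        for cam in K:
            P=C[cam].reshape(-1,3);P=P[np.hypot(*(P[:,:2]-c).T)<.055]
            B=P[np.abs(P[:,2]-zb)<.005];Bm=B[:,:2].mean(0)
            w,V=np.linalg.eigh(np.cov(B[:,:2].T));v=V[:,1];l=(B[:,:2]-Bm)@v
            D=P[np.abs(P[:,2]-zdisk)<.004][:,:2]
            # circle outer fit
            cc=c.copy()
            for _ in range(5):
                a=np.arctan2(*(D-cc).T[::-1]);r=np.hypot(*(D-cc).T)
                bins=np.digitize(a,np.linspace(-np.pi,np.pi,37));E=np.array([D[bins==i][np.argsort(r[bins==i])[-2:]].mean(0) for i in range(1,37) if (bins==i).sum()>3])
                q=least_squares(lambda q:np.hypot(*(E-q[:2]).T)-q[2],np.r_[cc,.04],loss="soft_l1",f_scale=.002).x;cc=q[:2]
            print(n,cam,"bar",Bm.round(4),len(B),"dir deg",np.degrees(np.arctan2(v[1],v[0])).round(1),"len",np.ptp(l).round(3),"mid",(Bm+v*(l.max()+l.min())/2).round(4),"zbar",np.median(B[:,2]).round(4),"circle",q.round(4))
    blk("filter",M["filter_mid"][:2],.044,.016,.04)
    blk("spacer",M["spacer_mid"][:2],.064,.038,.04)
    blk("ring",np.array([.435,-.285]),.060,.018,.04)
E
python3 fit.py
```

```text
barrel [0.6495 0.0391 0.068 ] err px 0.48
mouth [0.6192 0.044  0.1379] err px 0.54
gap [0.6287 0.0897 0.1276] err px 1.31
stop [0.6664 0.0537 0.1396] err px 0.51
filter_mid [0.442  0.2496 0.0278] err px 2.0
spacer_mid [0.6451 0.1625 0.1584] err px 62.29
flask_mid [ 0.7145 -0.2745  0.0866] err px 0.29
block_mid [0.7692 0.2098 0.022 ] err px 0.18
ring_mid [ 0.4777 -0.2029  0.0261] err px 31.83
len 0.07631430452476187 [-0.39737193  0.06384898  0.9154337 ]
yaw from axis -0.1593164067589987 gap vec [ 0.00954326  0.04565166 -0.01030283] yaw from gap -0.20607755951593948
depth fit [ 0.6546  0.0396  0.0635 -0.1404] 1714 538 rms 0.0012964101165643413
axis [-0.49508235  0.06995334  0.8660254 ] mouth [0.62197106 0.04418571 0.12069537] gap [0.62854667 0.09072345 0.12069537] stop [0.66797105 0.05076971 0.13375874]
filter top bar [0.4377 0.2497] 122 dir deg 175.7 len 0.044 mid [0.4375 0.2497] zbar 0.0443 circle [0.4378 0.2502 0.0391]
filter scene bar [0.4393 0.2481] 59 dir deg 175.5 len 0.046 mid [0.4381 0.2482] zbar 0.0429 circle [0.4383 0.2485 0.0387]fit.py:40: RuntimeWarning: Mean of empty slic
[... 293 characters left out ...]
, fact)
Traceback (most recent call last):
  File "fit.py", line 51, in <module>
    blk("spacer",M["spacer_mid"][:2],.064,.038,.04)
    ~~~^^^^^^^^^^^^^^^^^^^^^^^^^^^^^^^^^^^^^^^^^^^^
  File "fit.py", line 48, in blk
    q=least_squares(lambda q:np.hypot(*(E-q[:2]).T)-q[2],np.r_[cc,.04],loss="soft_l1",f_scale=.002).x;cc=q[:2]
      ~~~~~~~~~~~~~^^^^^^^^^^^^^^^^^^^^^^^^^^^^^^^^^^^^^^^^^^^^^^^^^^^^^^^^^^^^^^^^^^^^^^^^^^^^^^^^
  File "fit.py", line 48, in <lambda>
    q=least_squares(lambda q:np.hypot(*(E-q[:2]).T)-q[2],np.r_[cc,.04],loss="soft_l1",f_scale=.002).x;cc=q[:2]
                                        ~^~~~~~
ValueError: operands could not be broadcast together with shapes (0,) (2,)
```

```bash
sed -i 's/M\["spacer_mid"\]\[:2\]/np.array([.58,.378])/' fit.py; python3 fit.py | grep -E "spacer|ring"
python3 - <<'E'
from fit import *
o=np.array([.6546,.0396,.0635]);Rm=R.from_euler("ZY",[-.14,-np.pi/6]).as_matrix()
for c in C:
    L=(C[c].reshape(-1,3)-o)@Rm;r=np.hypot(L[:,0],L[:,1]);a=np.degrees(np.arctan2(-L[:,0],L[:,1]))
    for r0,r1 in [(.036,.042),(.044,.048),(.048,.053),(.0545,.0575)]:
        print(c,r0,end=": ")
        for a0 in range(-180,180,20):
            m=(r>r0)&(r<r1)&(a>a0)&(a<a0+20)&(L[:,2]>.03)&(L[:,2]<.09)
            print(a0,(L[m,2].mean()*1e3).round(1) if m.sum()>3 else "-",end=" | ")
        print()
E
```

```text
spacer_mid [0.5849 0.3811 0.0338] err px 1.97
ring_mid [ 0.4432 -0.2861  0.0125] err px 1.21
top 0.036: -180 - | -160 - | -140 - | -120 - | -100 - | -80 - | -60 - | -40 - | -20 - | 0 - | 20 - | 40 50.2 | 60 50.5 | 80 48.4 | 100 45.6 | 120 43.8 | 140 48.8 | 160 - | 
top 0.044: -180 55.3 | -160 73.9 | -140 73.5 | -120 74.2 | -100 74.2 | -80 73.7 | -60 75.7 | -40 78.6 | -20 52.9 | 0 58.8 | 20 72.6 | 40 72.3 | 60 74.2 | 80 73.0 | 100 66.2 | 120 67.3 | 140 71.7 | 160 59.0 | 
top 0.048: -180 54.3 | -160 74.7 | -140 74.5 | -120 74.4 | -100 74.1 | -80 73.8 | -60 75.4 | -40 78.8 | -20 55.2 | 0 57.1 | 20 73.5 | 40 73.7 | 60 73.5 | 80 73.8 | 100 74.1 | 120 75.6 | 140 72.4 | 160 58.5 | 
top 0.0545: -180 65.5 | -160 70.8 | -140 73.7 | -120 74.2 | -100 73.9 | -80 74.4 | -60 75.3 | -40 78.8 | -20 72.3 | 0 70.6 | 20 73.4 | 40 74.3 | 60 73.6 | 80 72.6 | 100 73.7 | 120 75.4 | 140 78.5 | 160 73.0 | 
scene 0.036: -180 - | -160 - | -140 - | -120 - | -100 - | -80 - | -60 - | -40 - | -20 - | 0 - | 20 - | 40 54.3 | 60 57.0 | 80 51.6 | 100 52.6 | 120 - | 140 - | 160 - | 
scene 0.044: -180 - | -160 73.2 | -140 73.3 | -120 73.1 | -100 73.3 | -80 73.2 | -60 74.7 | -40 77.7 | -20 - | 0 67.8 | 20 66.2 | 40 59.4 | 60 57.2 | 80 54.5 | 100 54.7 | 120 55.8 | 140 75.1 | 160 75.9 | 
scene 0.048: -180 - | -160 73.3 | -140 73.1 | -120 73.5 | -100 73.1 | -80 73.2 | -60 74.7 | -40 77.5 | -20 - | 0 69.7 | 20 72.9 | 40 73.3 | 60 73.4 | 80 66.6 | 100 62.6 | 120 60.7 | 140 69.7 | 160 - | 
scene 0.0545: -180 63.6 | -160 56.7 | -140 54.5 | -120 52.6 | -100 52.2 | -80 52.2 | -60 55.8 | -40 59.6 | -20 60.4 | 0 70.5 | 20 - | 40 - | 60 - | 80 - | 100 61.2 | 120 59.4 | 140 70.2 | 160 72.5 | Traceback (most recent call last):
  File "fit.py", line 50, in <module>
    blk("filter",M["filter_mid"][:2],.044,.016,.04)
                 ~^^^^^^^^^^^^^^
KeyError: 'filter_mid'
```

```bash
sed -i 's/M\["filter_mid"\]\[:2\]/np.array([.438,.249])/; s/\.074)<\.004/.0693)<.003/; s/\[:,2\]-\.074\]/[:,2]-.0693]/; s/p0=np.r_.*/p0=np.array([.6522,.0399,.0677,-.14])/; s/(r>.045)/(r>.046)/' fit.py; sed -i 's/    for c in K: capture(c)/    for c in K: capture(c)/; s/^    T=C/    phi=np.degrees(np.arctan2(-((X-o)@Rm)[:,0],((X-o)@Rm)[:,1]))\n    L=(X-o)@Rm;r=np.hypot(L[:,0],L[:,1])\n    for a in list(range(-40,42,4))+list(range(140,222,4)):\n        m=(r>.046)\&(r<.052)\&(np.abs((phi-a+180)%360-180)<3)\&(L[:,2]>.03)\&(L[:,2]<.09);print(a,(1e3*np.median(L[m,2])).round(1) if m.sum()>2 else None,end=" ")\n    print()\n    T=C/' fit.py; python3 fit.py
```

```text
barrel [0.6471 0.0428 0.0601] err px 0.28
mouth missing
gap [0.6294 0.0945 0.1253] err px 1.34
stop [0.664  0.0497 0.1441] err px 0.66
filter_mid [0.4341 0.2476 0.0124] err px 1.92
spacer_mid [ 0.5414  0.1084 -0.3867] err px 144.53
flask_mid [ 0.7087 -0.2737  0.0801] err px 1.59
block_mid [0.7736 0.2112 0.0199] err px 0.15
ring_mid [ 0.4818 -0.2029  0.0383] err px 33.74Traceback (most recent call last):
  File "fit.py", line 17, in <module>
    ax=M["mouth"]-M["barrel"];print("len",np.linalg.norm(ax),ax/np.linalg.norm(ax))
       ~^^^^^^^^^
KeyError: 'mouth'
```

Drop the network part (already used) and rely on the depth fit.

```bash
python3 - <<'E'
s=open('fit.py').read()
a=s.index("    for c in K: capture");b=s.index("    def bar(p)")
s=s[:a]+s[b:]
s='\n'.join(l for l in s.split('\n') if 'g0=' not in l)
open('fit.py','w').write(s)
E
python3 fit.py
```

```text
depth fit [ 0.6524  0.0399  0.0675 -0.1409] 1769 443 rms 0.0012561235784223305
axis [-0.49504734  0.07020067  0.8660254 ] mouth [0.61969416 0.04451548 0.12470314] gap [0.62629303 0.09104993 0.12470314] stop [0.66569744 0.05107651 0.13776651]
-40 71.9 -36 72.8 -32 73.9 -28 74.1 -24 75.4 -20 75.6 -16 None -12 None -8 49.5 -4 49.5 0 48.7 4 48.7 8 49.3 12 49.2 16 53.1 20 65.5 24 69.2 28 68.2 32 68.8 36 68.5 40 68.9 140 71.9 144 72.3 148 74.1 152 74.3 156 73.5 160 71.2 164 50.8 168 49.1 172 48.5 176 49.6 180 49.1 184 49.7 188 50.2 192 49.9 196 None 200 67.9 204 69.1 208 69.5 212 69.7 216 69.1 220 69.1 
filter top bar [0.4377 0.2497] 122 dir deg 175.7 len 0.044 mid [0.4375 0.2497] zbar 0.0443 circle [0.4378 0.2502 0.0391]
filter scene bar [0.4393 0.2481] 59 dir deg 175.5 len 0.046 mid [0.4381 0.2482] zbar 0.0429 circle [0.4383 0.2485 0.0387]
spacer top bar [0.5825 0.3785] 141 dir deg 169.7 len 0.05 mid [0.5828 0.3784] zbar 0.0643 circle [0.5828 0.379  0.0391]
spacer scene bar [0.5841 0.377 ] 86 dir deg 169.4 len 0.051 mid [0.5828 0.3772] zbar 0.0633 circle [0.5835 0.3772 0.0385]
ring top bar [ 0.445  -0.2769] 220 dir deg 46.6 len 0.077 mid [ 0.4453 -0.2766] zbar 0.0606 circle [ 0.4453 -0.277   0.039 ]
ring scene bar [ 0.4486 -0.2781] 140 dir deg 46.8 len 0.08 mid [ 0.4476 -0.2791] zbar 0.0587 circle [ 0.4477 -0.2783  0.0385]
```

```bash
cat > pl.py <<'E'
from bench import state
from h import *
from scipy.optimize import least_squares
BO=np.array([.6524,.0399,.0675]);BR=R.from_euler("ZY",[-.141,-np.pi/6])
def down(yaw): # tool down, x at yaw deg
    y=np.radians(yaw);c,s=np.cos(y),np.sin(y)
    return R.from_matrix(np.array([[c,s,0],[s,-c,0],[0,0,-1]]))
def inb(ang): # tool along -barrel z, tool x at angle ang (deg) about barrel z from barrel x
    a=np.radians(ang);c,s=np.cos(a),np.sin(a)
    return BR*R.from_matrix(np.array([[c,s,0],[s,-c,0],[0,0,-1]]))
def bp(x,y,z): return BO+BR.apply([x,y,z])
def seg(p0,r0,p1,r1,step=1.0,turn=1.0,nmin=1):
    w=(r0.inv()*r1).as_rotvec();d=r0.inv().apply(p1-p0)
    for n in range(nmin,200):
        rw=R.from_rotvec(w/n);A=sum((R.from_rotvec(w/n*k).as_matrix() for k in range(n)))
        s=np.linalg.solve(A,d)
        if np.abs(s).max()/.02<=step and np.abs(w/n).max()/.1<=turn: break
    print("n",n,"row",np.r_[s/.02,w/n/.1].round(3).tolist())
    return n
def cur():
    s=state();return np.array(s["tool_pos"]),R.from_quat(s["eef_rot"])
def path(wps,**k):
    p,r=cur();print("t",round(state()["t"],2),"at",p.round(4),"q",np.round(state()["q"],2))
    for (p1,r1) in wps:
        seg(p,r,np.array(p1,float),r1,**k);p,r=np.array(p1,float),r1
E
python3 -c "
from pl import *
path([([.5,-.18,.22],down(-15)),([.438,.249,.13],down(85.6)),([.438,.249,.0195],down(85.6))])"
```

```text
t 4.0 at [ 0.1876 -0.7003  0.2186] q [ 1.23  0.6  -0.    1.6   0.    0.94 -0.08]
n 31 row [-0.265, -0.99, -0.002, 0.0, 0.0, -0.338]
n 23 row [0.452, -0.975, 0.196, 0.0, 0.0, -0.763]
n 6 row [0.0, 0.0, 0.921, 0.0, 0.0, 0.0]
```

Call:
{"api": "play_rows", "payload": {"targets": [[-0.27,-0.99,0,0,0,-0.34,0],[-0.27,-0.99,0,0,0,-0.34,0],[-0.27,-0.99,0,0,0,-0.34,0],[-0.27,-0.99,0,0,0,-0.34,0],[-0.27,-0.99,0,0,0,-0.34,0],[-0.27,-0.99,0,0,0,-0.34,0],[-0.27,-0.99,0,0,0,-0.34,0],[-0.27,-0.99,0,0,0,-0.34,0],[-0.27,-0.99,0,0,0,-0.34,0],[-0.27,-0.99,0,0,0,-0.34,0],[-0.27,-0.99,0,0,0,-0.34,0],[-0.27,-0.99,0,0,0,-0.34,0],[-0.27,-0.99,0,0,0,-0.34,0],[-0.27,-0.99,0,0,0,-0.34,0],[-0.27,-0.99,0,0,0,-0.34,0],[-0.27,-0.99,0,0,0,-0.34,0],[-0.27,-0.99,0,0,0,-0.34,0],[-0.27,-0.99,0,0,0,-0.34,0],[-0.27,-0.99,0,0,0,-0.34,0],[-0.27,-0.99,0,0,0,-0.34,0]], "squeeze": 20}}

```text
t: 5.67
tool_pos: [0.4538, -0.3956, 0.2186]
eef_rot: [0.951, -0.308, 0.0, 0.0]
ft_force: [0.2, -0.6, 0.5]
width: 0.093
```

Call:
{"api": "play_rows", "payload": {"targets": [[-0.27,-0.99,0,0,0,-0.34,0],[-0.27,-0.99,0,0,0,-0.34,0],[-0.27,-0.99,0,0,0,-0.34,0],[-0.27,-0.99,0,0,0,-0.34,0],[-0.27,-0.99,0,0,0,-0.34,0],[-0.27,-0.99,0,0,0,-0.34,0],[-0.27,-0.99,0,0,0,-0.34,0],[-0.27,-0.99,0,0,0,-0.34,0],[-0.27,-0.99,0,0,0,-0.34,0],[-0.27,-0.99,0,0,0,-0.34,0],[-0.27,-0.99,0,0,0,-0.34,0]]}}

```text
t: 6.58
tool_pos: [0.496, -0.1753, 0.2186]
eef_rot: [0.992, -0.125, 0.0, 0.0]
ft_force: [-0.1, 0.3, 0.7]
width: 0.093
```

```bash
python3 -c "
from pl import *
path([([.438,.249,.13],down(85.6)),([.438,.249,.0195],down(85.6))])"
```

```text
t 6.58 at [ 0.496  -0.1753  0.2186] q [ 0.49  0.38 -0.35  2.04  0.19  0.75 -0.22]
n 23 row [0.459, -0.956, 0.193, 0.0, 0.0, -0.759]
n 6 row [0.0, 0.0, 0.921, 0.0, 0.0, 0.0]
```

Call:
{"api": "play_rows", "payload": {"targets": [[0.46,-0.956,0.193,0,0,-0.76,0],[0.46,-0.956,0.193,0,0,-0.76,0],[0.46,-0.956,0.193,0,0,-0.76,0],[0.46,-0.956,0.193,0,0,-0.76,0],[0.46,-0.956,0.193,0,0,-0.76,0],[0.46,-0.956,0.193,0,0,-0.76,0],[0.46,-0.956,0.193,0,0,-0.76,0],[0.46,-0.956,0.193,0,0,-0.76,0],[0.46,-0.956,0.193,0,0,-0.76,0],[0.46,-0.956,0.193,0,0,-0.76,0],[0.46,-0.956,0.193,0,0,-0.76,0],[0.46,-0.956,0.193,0,0,-0.76,0],[0.46,-0.956,0.193,0,0,-0.76,0],[0.46,-0.956,0.193,0,0,-0.76,0.4],[0.46,-0.956,0.193,0,0,-0.76,0.4],[0.46,-0.956,0.193,0,0,-0.76,0.4],[0.46,-0.956,0.193,0,0,-0.76,0.4],[0.46,-0.956,0.193,0,0,-0.76,0.4],[0.46,-0.956,0.193,0,0,-0.76,0.4],[0.46,-0.956,0.193,0,0,-0.76,0.4]]}}

```text
t: 8.25
tool_pos: [0.4885, 0.2098, 0.1407]
eef_rot: [0.804, 0.594, 0.0, -0.001]
ft_force: [0.5, 0.3, -0.6]
width: 0.0564
```

Call:
{"api": "play_rows", "payload": {"targets": [[0.46,-0.956,0.193,0,0,-0.74,0.4],[0.46,-0.956,0.193,0,0,-0.74,0.4],[0.46,-0.956,0.193,0,0,-0.74,0.4]]}}

```text
t: 8.5
tool_pos: [0.4388, 0.2497, 0.1292]
eef_rot: [0.734, 0.68, 0.0, -0.001]
ft_force: [-0.1, 1.0, -0.2]
width: 0.0558
```

```bash
python3 -c "
from pl import *
import bench
k=bench.get_calibration('wrist');p,d=bench.capture('wrist');cv2.imwrite('pics/w1.png',p[:,:,::-1])
print(k)
X=cloud(k,d).reshape(-1,3)[(d>0).ravel()];X=X[np.hypot(X[:,0]-.438,X[:,1]-.249)<.06]
B=X[np.abs(X[:,2]-.044)<.004];print(len(B),B.mean(0),B.min(0),B.max(0))
w,V=np.linalg.eigh(np.cov(B[:,:2].T));print(np.degrees(np.arctan2(V[1,1],V[0,1])))
D=X[np.abs(X[:,2]-.016)<.004];print(len(D),(D.min(0)+D.max(0))/2,np.ptp(D,axis=0))
path([([.438,.249,.0195],down(85.6))])"
```

```text
{'fx': 323.4304544843791, 'fy': 323.4304544843791, 'cx': 325.0175010202881, 'cy': 195.28590106850316, 'origin': array([0.35616361, 0.25645104, 0.29646309]), 'orientation': array([0.72538752, 0.67157762, 0.10325969, 0.11015394])}
729 [0.43762426 0.2518374  0.0451252 ] [0.41632787 0.24403695 0.04041827] [0.46043519 0.25870217 0.04691746]
175.44232506467787
5126 [0.43876339 0.25158533 0.01602332] [0.07958864 0.07966595 0.00789366]
t 8.55 at [0.4351 0.2519 0.1289] q [-0.11  0.57 -0.74  2.15  0.64  0.65  0.2 ]
n 6 row [-0.023, 0.027, 0.912, -0.004, -0.004, 0.016]
```

View pics/w1.png

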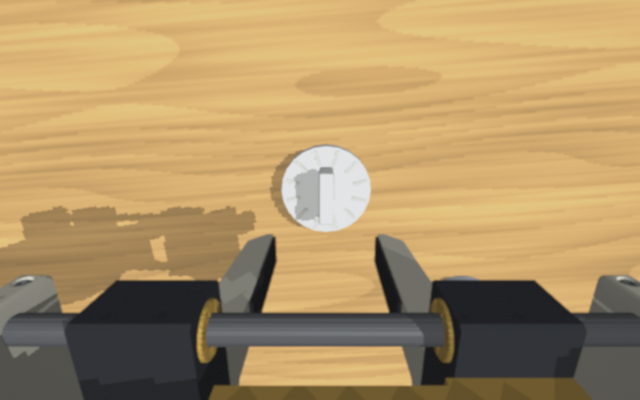

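Call:
{"api": "play_rows", "payload": {"targets": [[-0.01,0.027,0.912,0,0,0.016,0.4],[-0.01,0.027,0.912,0,0,0.016,0.4],[-0.01,0.027,0.912,0,0,0.016,0.4],[-0.01,0.027,0.912,0,0,0.016,0.4],[-0.01,0.027,0.912,0,0,0.016,0.4],[-0.01,0.027,0.912,0,0,0.016,0.4],[0,0,0,0,0,0,0.4],[0,0,0,0,0,0,1],[0,0,0,0,0,0,1],[0,0,0,0,0,0,1],[0,0,0,0,0,0,1],[0,0,0,0,0,0,1]], "squeeze": 30}}

```text
t: 9.55
tool_pos: [0.443, 0.246, 0.0211]
eef_rot: [0.739, 0.673, 0.001, 0.0]
ft_force: [0.3, -0.6, 0.0]
width: 0.0273
```

```bash
python3 -c "
from pl import *
p,r=cur();print(p,p[2])
for a in (60,90):
  print(a);path([([.438,.25,.17],down(85.6)),(bp(0,0,.135),inb(a)),(bp(0,0,.019),inb(a))])"
```

```text
[0.44301634 0.24600432 0.02106614] 0.021066141141351347
60
t 9.55 at [0.443  0.246  0.0211] q [-0.27  0.72 -0.51  2.22  0.9   0.42 -0.04]
n 8 row [0.023, -0.033, -0.931, 0.001, -0.001, -0.021]
n 11 row [-0.644, 0.954, 0.082, -0.47, 0.11, 0.522]
n 6 row [0.0, 0.0, 0.967, 0.0, 0.0, 0.0]
90
t 9.55 at [0.443  0.246  0.0211] q [-0.27  0.72 -0.51  2.22  0.9   0.42 -0.04]
n 8 row [0.023, -0.033, -0.931, 0.001, -0.001, -0.021]
n 10 row [-0.92, 0.842, 0.13, -0.523, -0.017, 0.063]
n 6 row [0.0, 0.0, 0.967, 0.0, 0.0, 0.0]
```

Call:
{"api": "play_rows", "payload": {"targets": [[0,0,0,0,0,0,0.4],[0,0,0,0,0,0,0.4]]}}

```text
t: 9.72
tool_pos: [0.4428, 0.2459, 0.0207]
eef_rot: [0.739, 0.673, 0.0, 0.0]
ft_force: [0.3, -0.4, 0.4]
width: 0.0359
```

```bash
python3 -c "
from pl import *
s=state();print(s['dq'].round(3) if hasattr(s['dq'],'round') else s['dq'],s['width'])
path([([.438,.2505,.0195],down(85.6))])"
```

```text
[-0.001  0.002  0.003 -0.     0.002 -0.    -0.   ] 0.035942185379991054
t 9.72 at [0.4428 0.2459 0.0207] q [-0.27  0.72 -0.51  2.22  0.9   0.42 -0.04]
n 1 row [0.206, -0.262, 0.062, 0.005, -0.003, -0.168]
```

Call:
{"api": "play_rows", "payload": {"targets": [[0.2,-0.26,0.05,0,0,-0.16,0.5],[0,0,0,0,0,0,0.6],[0,0,0,0,0,0,1]]}}

```text
t: 9.97
tool_pos: [0.4373, 0.2509, 0.0194]
eef_rot: [0.734, 0.68, -0.0, -0.0]
ft_force: [0.3, -0.2, -0.0]
width: 0.0372
```

```bash
python3 -c "
from pl import *
path([([.438,.2505,.0195],down(85.6))])"
```

```text
t 9.97 at [0.4373 0.2509 0.0194] q [-0.28  0.72 -0.51  2.22  0.91  0.42 -0.05]
n 1 row [-0.016, 0.034, -0.005, -0.003, -0.001, 0.006]
```

Good; close.

Call:
{"api": "play_rows", "payload": {"targets": [[0,0,0,0,0,0,1],[0,0,0,0,0,0,1],[0,0,0,0,0,0,1],[0,0,0,0,0,0,1],[0,0,0,0,0,0,1]]}}

```text
t: 10.38
tool_pos: [0.4379, 0.2504, 0.0194]
eef_rot: [0.734, 0.679, -0.0, -0.0]
ft_force: [0.5, -0.2, -0.6]
width: 0.0119
```

```bash
python3 -c "
from pl import *
path([([.438,.25,.17],down(85.6)),(bp(0,0,.14),inb(90)),(bp(0,0,.019),inb(90))])"
```

```text
t 10.38 at [0.4379 0.2504 0.0194] q [-0.28  0.72 -0.51  2.22  0.91  0.42 -0.05]
n 8 row [-0.002, 0.001, -0.942, -0.0, 0.0, -0.001]
n 10 row [-0.92, 0.835, 0.106, -0.523, -0.017, 0.063]
n 7 row [0.0, 0.0, 0.864, 0.0, 0.0, 0.0]
```

Call:
{"api": "play_rows", "payload": {"targets": [[0,0,-0.5,0,0,0,1],[0,0,-0.94,0,0,0,1],[0,0,-0.94,0,0,0,1],[0,0,-0.94,0,0,0,1],[0,0,-0.94,0,0,0,1],[0,0,-0.94,0,0,0,1],[0,0,-0.94,0,0,0,1],[0,0,-0.94,0,0,0,1],[0,0,-0.44,0,0,0,1]]}}

```text
t: 11.13
tool_pos: [0.4382, 0.2507, 0.1715]
eef_rot: [0.734, 0.679, 0.001, 0.0]
ft_force: [0.1, 0.7, -1.1]
width: 0.0116
```

Call:
{"api": "play_rows", "payload": {"targets": [[-0.92,0.835,0.106,-0.52,-0.017,0.063,1],[-0.92,0.835,0.106,-0.52,-0.017,0.063,1],[-0.92,0.835,0.106,-0.52,-0.017,0.063,1],[-0.92,0.835,0.106,-0.52,-0.017,0.063,1],[-0.92,0.835,0.106,-0.52,-0.017,0.063,1],[-0.92,0.835,0.106,-0.52,-0.017,0.063,1],[-0.92,0.835,0.106,-0.52,-0.017,0.063,1],[-0.92,0.835,0.106,-0.52,-0.017,0.063,1],[-0.92,0.835,0.106,-0.52,-0.017,0.063,1],[-0.92,0.835,0.106,-0.52,-0.017,0.063,1],[0,0,0,0,0,0,1],[0,0,0,0,0,0,1],[0,0,0,0,0,0,1]]}}

```text
t: 12.22
tool_pos: [0.5814, 0.052, 0.1873]
eef_rot: [0.73, 0.634, 0.167, 0.192]
ft_force: [-0.4, -0.3, -1.3]
width: 0.0118
```

```bash
python3 -c "
from pl import *
import bench
path([(bp(0,0,.11),inb(90)),(bp(0,0,.019),inb(90))])
im=[]
for c in ('top','scene'):
  p,d=bench.capture(c);im.append(cv2.resize(p[100:260,220:420] if c=='top' else p[120:280,240:440],(400,320))[:,:,::-1])
  np.save('pics/%s1.npy'%c,d)
cv2.imwrite('pics/h1.png',np.hstack(im))"
```

```text
t 12.22 at [0.5814 0.052  0.1873] q [-0.06  0.39 -0.33  2.33  1.66  0.36 -0.49]
n 2 row [-0.049, 0.065, 0.744, -0.044, 0.001, -0.003]
n 5 row [0.0, -0.0, 0.91, 0.0, 0.0, 0.0]
```

View pics/h1.png

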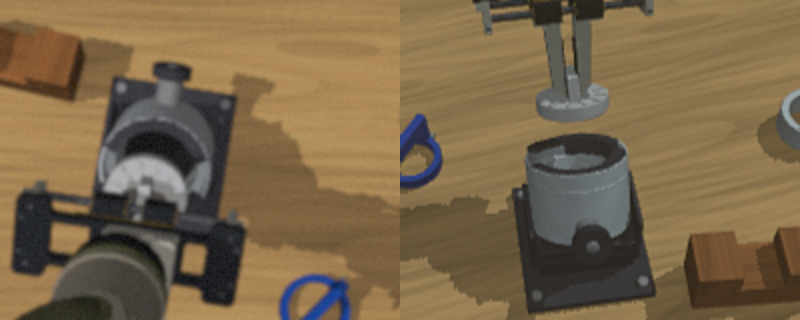

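```bash
python3 -c "
from pl import *
import bench
p,r=cur()
for c in ('top','scene'):
  k=bench.get_calibration(c);X=cloud(k,np.load('pics/%s1.npy'%c)).reshape(-1,3)
  L=r.inv().apply(X-p) # tool frame
  rr=np.hypot(L[:,0],L[:,1])
  m=(np.abs(L[:,2]-.0115)<.007)&(rr<.048)&(rr>.034)
  q=least_squares(lambda q:np.hypot(L[m,0]-q[0],L[m,1]-q[1])-.04,[0,0],loss='soft_l1',f_scale=.001).x
  m2=(np.abs(L[:,2]-.003)<.006)&(rr<.036)
  print(c,m.sum(),'disc centre in tool',q.round(4),'top z',np.median(L[m2,2]),m2.sum())
"
```

```text
top 91 disc centre in tool [-0.0007 -0.0008] top z 0.002567681051835798 425
scene 227 disc centre in tool [-0.0013 -0.001 ] top z 0.0036964614504483625 228
```

Call:
{"api": "play_rows", "payload": {"targets": [[-0.02,0.085,0.744,-0.044,0,0,1],[-0.02,0.085,0.744,-0.044,0,0,1],[0,0,0.3,0,0,0,1],[0,0,0.7,0,0,0,1],[0,0,0.7,0,0,0,1],[0,0,0.7,0,0,0,1],[0,0,0,0,0,0,1],[0,0,0,0,0,0,1]]}}

```text
t: 12.98
tool_pos: [0.6227, 0.0447, 0.1214]
eef_rot: [0.73, 0.633, 0.169, 0.196]
ft_force: [0.9, -0.0, -1.6]
width: 0.012
```

```bash
python3 -c "
from pl import *
p,r=cur();print('local',BR.inv().apply(p-BO),state()['ft_force'],state()['torque'])
path([(bp(0,0,.019),inb(90))])"
```

```text
local [0.00093232 0.00062499 0.06174285] [ 0.8860456  -0.02491635 -1.59069888] [0.13176816 0.50056842 0.0112586 ]
t 12.98 at [0.6227 0.0447 0.1214] q [ 0.02  0.56 -0.41  2.3   1.97  0.46 -0.75]
n 3 row [-0.01, -0.015, 0.712, -0.001, 0.003, -0.001]
```

Call:
{"api": "play_rows", "payload": {"targets": [[0,0,0.5,0,0,0,1],[0,0,0.5,0,0,0,1],[0,0,0.5,0,0,0,1],[0,0,0.4,0,0,0,1],[0,0,0.1,0,0,0,1],[0,0,0,0,0,0,1]]}}

```text
t: 13.48
tool_pos: [0.6434, 0.0415, 0.087]
eef_rot: [0.73, 0.633, 0.17, 0.196]
ft_force: [-1.7, -0.7, 4.5]
width: 0.0119
```

```bash
python3 -c "
from pl import *
p,r=cur();print('local',BR.inv().apply(p-BO),BR.inv().apply(state()['ft_force']))"
```

```text
local [0.00186407 0.00029514 0.02142301] [ 0.86067615 -0.88803929  4.73267304]
```

Call:
{"api": "play_rows", "payload": {"targets": [[0,0,-0.03,0,0,0,0.7],[0,0,0,0,0,0,0.7],[0,0,0,0,0,0,0.7],[0,0,-0.5,0,0,0,0.7],[0,0,-0.8,0,0,0,0.7],[0,0,-1,0,0,0,0.7],[0,0,-1,0,0,0,0.7],[0,0,-1,0,0,0,0.7],[0,0,-1,0,0,0,0.7],[0,0,-1,0,0,0,0.7],[0,0,-0.5,0,0,0,0.7]]}}

```text
t: 14.4
tool_pos: [0.5742, 0.0521, 0.2085]
eef_rot: [0.729, 0.633, 0.172, 0.197]
ft_force: [0.3, -0.3, 0.4]
width: 0.0276
```

```bash
sed -i 's/^BO=.*/BO=np.array([.6515,.0401,.0692])/' pl.py; python3 -c "
from pl import *
import bench
for a in (79.5,):
  path([([.583,.378,.18],down(a)),([.583,.378,.043],down(a))])
p,d=bench.capture('wrist');cv2.imwrite('pics/w2.png',p[:,:,::-1])"
```

```text
t 14.4 at [0.5742 0.0521 0.2085] q [-0.1   0.34 -0.29  2.33  1.57  0.33 -0.41]
n 17 row [0.95, -0.148, 0.048, 0.311, -0.007, 0.024]
n 7 row [0.0, 0.0, 0.979, 0.0, 0.0, 0.0]
```

View pics/w2.png

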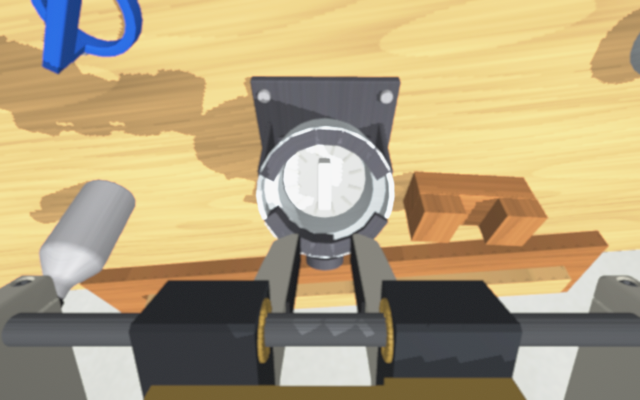

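Call:
{"api": "play_rows", "payload": {"targets": [[0.95,-0.148,0.048,0.31,0,0.024,0.5],[0.95,-0.148,0.048,0.31,0,0.024,0.5],[0.95,-0.148,0.048,0.31,0,0.024,0.5],[0.95,-0.148,0.048,0.31,0,0.024,0.5],[0.95,-0.148,0.048,0.31,0,0.024,0.5],[0.95,-0.148,0.048,0.31,0,0.024,0.5],[0.95,-0.148,0.048,0.31,0,0.024,0.5],[0.95,-0.148,0.048,0.31,0,0.024,0.5],[0.95,-0.148,0.048,0.31,0,0.024,0.5],[0.95,-0.148,0.048,0.31,0,0.024,0.5],[0.95,-0.148,0.048,0.31,0,0.024,0.5],[0.95,-0.148,0.048,0.31,0,0.024,0.5],[0.95,-0.148,0.048,0.31,0,0.024,0.5],[0.95,-0.148,0.048,0.31,0,0.024,0.5],[0.95,-0.148,0.048,0.31,0,0.024,0.5],[0.95,-0.148,0.048,0.31,0,0.024,0.5],[0.95,-0.148,0.048,0.31,0,0.024,0.5],[0,0,0,0,0,0,0.5],[0,0,0,0,0,0,0.5],[0,0,0,0,0,0,0.5]]}}

```text
t: 16.12
tool_pos: [0.5836, 0.3764, 0.1782]
eef_rot: [0.768, 0.64, 0.003, -0.003]
ft_force: [0.1, -0.0, 0.7]
width: 0.0464
```

```bash
python3 -c "
from pl import *
import bench
k=bench.get_calibration('wrist');p,d=bench.capture('wrist');cv2.imwrite('pics/w3.png',p[:,:,::-1])
X=cloud(k,d).reshape(-1,3)[(d>0).ravel()];X=X[np.hypot(X[:,0]-.583,X[:,1]-.378)<.055]
B=X[np.abs(X[:,2]-.064)<.004];print(len(B),(B.min(0)+B.max(0))/2,np.ptp(B,axis=0))
w,V=np.linalg.eigh(np.cov(B[:,:2].T));print(np.degrees(np.arctan2(V[1,1],V[0,1])))
D=X[np.abs(X[:,2]-.038)<.004];print(len(D),(D.min(0)+D.max(0))/2,np.ptp(D,axis=0))
path([([.583,.378,.043],down(79.5))])"
```

```text
696 [0.58370881 0.3809641  0.06381334] [0.05025797 0.01938247 0.00761117]
169.80256606672495
2251 [0.58375385 0.38123071 0.03795271] [0.07920432 0.07927375 0.00775864]
t 16.17 at [0.5837 0.3761 0.1784] q [-0.25  0.68 -0.65  1.69  0.49  0.94  0.3 ]
n 7 row [0.008, -0.007, 0.967, -0.001, -0.012, 0.003]
```

Call:
{"api": "play_rows", "payload": {"targets": [[0.015,-0.007,0.967,0,-0.012,0.003,0.5],[0.015,-0.007,0.967,0,-0.012,0.003,0.5],[0.015,-0.007,0.967,0,-0.012,0.003,0.5],[0.015,-0.007,0.967,0,-0.012,0.003,0.5],[0.015,-0.007,0.967,0,-0.012,0.003,0.5],[0.015,-0.007,0.967,0,-0.012,0.003,0.5],[0.015,-0.007,0.967,0,-0.012,0.003,0.5],[0,0,0,0,0,0,0.5],[0,0,0,0,0,0,0.5]]}}

```text
t: 16.92
tool_pos: [0.5828, 0.3794, 0.0429]
eef_rot: [0.769, 0.64, -0.001, -0.001]
ft_force: [-0.3, -0.1, 0.8]
width: 0.0465
```

```bash
python3 -c "
from pl import *
path([([.5835,.379,.043],down(79.5))])"
```

```text
t 16.92 at [0.5828 0.3794 0.0429] q [-0.32  0.83 -0.55  1.76  0.61  0.73  0.19]
n 1 row [-0.011, 0.037, -0.004, -0.021, 0.001, 0.004]
```

Call:
{"api": "play_rows", "payload": {"targets": [[0,0.035,0,-0.02,0,0,1],[0,0,0,0,0,0,1],[0,0,0,0,0,0,1],[0,0,0,0,0,0,1],[0,0,0,0,0,0,1],[0,0,0,0,0,0,1],[0,0,0,0,0,0,1]], "squeeze": 35}}

```text
t: 17.5
tool_pos: [0.5841, 0.3803, 0.0436]
eef_rot: [0.769, 0.64, 0.001, -0.0]
ft_force: [-0.7, -1.2, 4.4]
width: 0.0119
```

```bash
python3 -c "
from pl import *
path([([.583,.379,.2],down(79.5)),(bp(0,0,.155),inb(80)),(bp(0,0,.059),inb(80))])"
```

```text
Traceback (most recent call last):
  File "pl.py", line 11, in bp
    def bp(x,y,z): return BO+BR.apply([x,y,z])
                             ^^
NameError: name 'BR' is not defined. Did you mean: 'R'?
```

```bash
sed -i 's/^BO=.*/&;BR=R.from_euler("ZY",[-.141,-np.pi\/6])/' pl.py; python3 -c "
from pl import *
path([([.583,.379,.2],down(79.5)),(bp(0,0,.155),inb(80)),(bp(0,0,.061),inb(80))])"
```

```text
t 17.5 at [0.5841 0.3803 0.0436] q [-0.32  0.83 -0.55  1.76  0.61  0.73  0.19]
n 8 row [-0.009, -0.005, -0.977, 0.001, -0.002, 0.001]
n 17 row [-0.942, 0.211, 0.006, -0.306, 0.033, 0.076]
n 5 row [0.0, 0.0, 0.94, 0.0, 0.0, 0.0]
```

Call:
{"api": "play_rows", "payload": {"targets": [[0,0,-0.5,0,0,0,1],[0,0,-0.97,0,0,0,1],[0,0,-0.97,0,0,0,1],[0,0,-0.97,0,0,0,1],[0,0,-0.97,0,0,0,1],[0,0,-0.97,0,0,0,1],[0,0,-0.97,0,0,0,1],[0,0,-0.97,0,0,0,1],[0,0,-0.5,0,0,0,1]]}}

```text
t: 18.25
tool_pos: [0.584, 0.3807, 0.2019]
eef_rot: [0.769, 0.64, 0.002, -0.0]
ft_force: [-0.1, 0.3, -1.1]
width: 0.0119
```

Call:
{"api": "play_rows", "payload": {"targets": [[-0.94,0.21,0,-0.306,0.033,0.076,1],[-0.94,0.21,0,-0.306,0.033,0.076,1],[-0.94,0.21,0,-0.306,0.033,0.076,1],[-0.94,0.21,0,-0.306,0.033,0.076,1],[-0.94,0.21,0,-0.306,0.033,0.076,1],[-0.94,0.21,0,-0.306,0.033,0.076,1],[-0.94,0.21,0,-0.306,0.033,0.076,1],[-0.94,0.21,0,-0.306,0.033,0.076,1],[-0.94,0.21,0,-0.306,0.033,0.076,1],[-0.94,0.21,0,-0.306,0.033,0.076,1],[-0.94,0.21,0,-0.306,0.033,0.076,1],[-0.94,0.21,0,-0.306,0.033,0.076,1],[-0.94,0.21,0,-0.306,0.033,0.076,1],[-0.94,0.21,0,-0.306,0.033,0.076,1],[-0.94,0.21,0,-0.306,0.033,0.076,1],[-0.94,0.21,0,-0.306,0.033,0.076,1],[-0.94,0.21,0,-0.306,0.033,0.076,1],[0,0,0,0,0,0,1],[0,0,0,0,0,0,1],[0,0,0,0,0,0,1]]}}

```text
t: 19.92
tool_pos: [0.5757, 0.0569, 0.2042]
eef_rot: [0.782, 0.568, 0.185, 0.178]
ft_force: [1.1, 0.2, -1.9]
width: 0.0118
```

```bash
cat > chk.py <<'E'
from pl import *
import bench,sys
def chk(zlo,zhi,tag):
    p,r=cur();im=[]
    print('local',BR.inv().apply(p-BO).round(4),'tool z err deg',np.degrees(np.arccos(-r.as_matrix()[:,2]@BR.as_matrix()[:,2])).round(2))
    for c in ('top','scene'):
        k=bench.get_calibration(c);pc,d=bench.capture(c);X=cloud(k,d).reshape(-1,3)
        im.append(cv2.resize(pc[100:260,220:420] if c=='top' else pc[120:280,240:440],(400,320))[:,:,::-1])
        L=r.inv().apply(X-p);rr=np.hypot(L[:,0],L[:,1])
        m=(L[:,2]>zlo)&(L[:,2]<zhi)&(rr<.048)&(rr>.034)
        q=least_squares(lambda q:np.hypot(L[m,0]-q[0],L[m,1]-q[1])-.04,[0,0],loss='soft_l1',f_scale=.001).x
        o=BR.inv().apply(r.apply([q[0],q[1],0]))
        print(c,m.sum(),'centre in tool',q.round(4),'in barrel xy',(BR.inv().apply(p-BO)+o)[:2].round(4))
    cv2.imwrite('pics/%s.png'%tag,np.hstack(im))
E
python3 -c "
from chk import *
chk(.008,.043,'h2')
path([(bp(0,0,.11),inb(80)),(bp(0,0,.061),inb(80))])"
```

```text
local [0.0004 0.0059 0.1556] tool z err deg 0.3
top 204 centre in tool [-0.0004 -0.0012] in barrel xy [-0.0008  0.0057]
scene 553 centre in tool [-0.0012 -0.0018] in barrel xy [-0.0015  0.0051]
t 20.02 at [0.5759 0.057  0.2042] q [-0.22  0.34 -0.14  2.33  1.57  0.28 -0.59]
n 3 row [-0.103, 0.01, 0.758, -0.016, -0.004, 0.004]
n 3 row [0.0, 0.0, 0.817, 0.0, 0.0, 0.0]
```

View pics/h2.png

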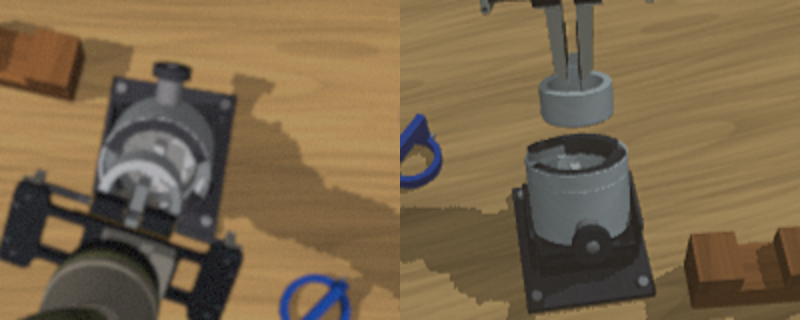

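Call:
{"api": "play_rows", "payload": {"targets": [[-0.13,0.045,0.5,-0.016,0,0,1],[-0.13,0.045,0.5,-0.016,0,0,1],[0,0,0.3,0,0,0,1],[0,0,0.3,0,0,0,1],[0,0,0.3,0,0,0,1],[0,0,0.3,0,0,0,1],[0,0,0,0,0,0,1]]}}

```text
t: 20.6
tool_pos: [0.5977, 0.0478, 0.1654]
eef_rot: [0.782, 0.568, 0.185, 0.179]
ft_force: [0.4, -0.3, -1.3]
width: 0.0119
```

```bash
python3 -c "
from pl import *
p,r=cur();print('local',BR.inv().apply(p-BO),BR.inv().apply(state()['ft_force']))
path([(bp(0.001,0.0008,.061),inb(80))])"
```

```text
local [9.92694164e-04 1.05209828e-04 1.10510395e-01] [-0.24531994 -0.26255881 -1.36480413]
t 20.6 at [0.5977 0.0478 0.1654] q [-0.13  0.44 -0.22  2.33  1.86  0.33 -0.85]
n 3 row [0.011, -0.001, 0.825, -0.008, -0.0, 0.003]
```

Call:
{"api": "play_rows", "payload": {"targets": [[0.03,0,0.5,-0.02,0,0,1],[0,0,0.5,0,0,0,1],[0,0,0.5,0,0,0,1],[0,0,0.5,0,0,0,1],[0,0,0.25,0,0,0,1],[0,0,0.15,0,0,0,1],[0,0,0,0,0,0,1]]}}

```text
t: 21.18
tool_pos: [0.6211, 0.0446, 0.1244]
eef_rot: [0.782, 0.568, 0.186, 0.18]
ft_force: [0.0, 0.0, -2.0]
width: 0.0115
```

```bash
python3 -c "
from pl import *
p,r=cur();print('local',BR.inv().apply(p-BO),BR.inv().apply(state()['ft_force']))"
```

```text
local [0.00104024 0.00015091 0.06318667] [-0.98215198  0.04468178 -1.76096196]
```

Call:
{"api": "play_rows", "payload": {"targets": [[0,0,0.12,0,0,0,1],[0,0,0.08,0,0,0,1],[0,0,0,0,0,0,1]]}}

```text
t: 21.43
tool_pos: [0.6231, 0.0444, 0.1217]
eef_rot: [0.781, 0.568, 0.186, 0.18]
ft_force: [-1.1, 1.0, 1.9]
width: 0.0118
```

```bash
python3 -c "
from pl import *
p,r=cur();print('local',BR.inv().apply(p-BO),BR.inv().apply(state()['ft_force']))"
```

```text
local [0.00138552 0.00029007 0.05983549] [-0.08470472  0.85235489  2.27184502]
```

Call:
{"api": "play_rows", "payload": {"targets": [[0,0,0,0,0,0,0.7],[0,0,0,0,0,0,0.7],[0,0,0,0,0,0,0.7],[0,0,-0.5,0,0,0,0.7],[0,0,-0.8,0,0,0,0.7],[0,0,-1,0,0,0,0.7],[0,0,-1,0,0,0,0.7],[0,0,-1,0,0,0,0.7],[0,0,-0.8,0,0,0,0.7],[0,0,0,0,0,0,0.7]]}}

```text
t: 22.27
tool_pos: [0.572, 0.0519, 0.2124]
eef_rot: [0.781, 0.567, 0.188, 0.181]
ft_force: [0.2, -0.2, 0.8]
width: 0.028
```

```bash
python3 -c "
from pl import *
import bench
path([([.5,-.1,.2],down(20)),([.446,-.278,.14],down(-43.3)),([.446,-.278,.027],down(-43.3))])
k=bench.get_calibration('wrist');p,d=bench.capture('wrist');cv2.imwrite('pics/w4.png',p[:,:,::-1])
X=cloud(k,d).reshape(-1,3);L=BR.inv().apply(X-BO);rr=np.hypot(L[:,0],L[:,1])
for a,b in((.031,.039),(0,.005)):
  m=(rr>a)&(rr<b)&(d.ravel()>0)&(L[:,2]<.09);print(a,np.percentile(L[m,2],[10,25,50,75,90]).round(4),m.sum())
"
```

```text
t 22.27 at [0.572  0.0519 0.2124] q [-0.25  0.32 -0.09  2.34  1.57  0.26 -0.58]
n 9 row [-0.936, 0.251, 0.057, 0.49, -0.357, 0.984]
n 12 row [-0.112, 0.808, 0.25, 0.0, 0.0, 0.921]
n 6 row [0.0, 0.0, 0.942, 0.0, 0.0, 0.0]
0.031 [0.0534 0.0545 0.0552 0.0557 0.0561] 2168
0 [0.0805 0.0809 0.0814 0.0819 0.0823] 108
```

View pics/w4.png

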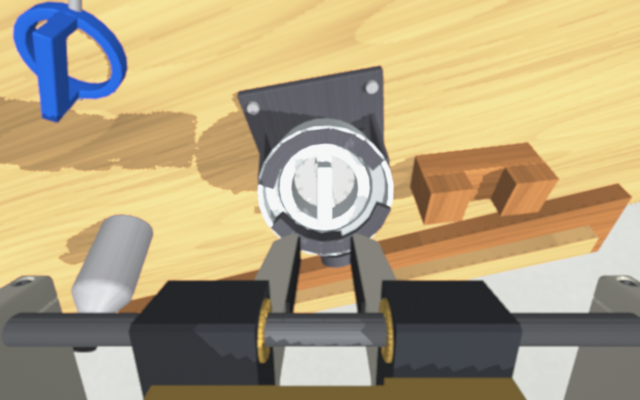

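Call:
{"api": "play_rows", "payload": {"targets": [[-0.93,0.25,0.05,0.49,-0.357,0.984,0.5],[-0.93,0.25,0.05,0.49,-0.357,0.984,0.5],[-0.93,0.25,0.05,0.49,-0.357,0.984,0.5],[-0.93,0.25,0.05,0.49,-0.357,0.984,0.5],[-0.93,0.25,0.05,0.49,-0.357,0.984,0.5],[-0.93,0.25,0.05,0.49,-0.357,0.984,0.5],[-0.93,0.25,0.05,0.49,-0.357,0.984,0.5],[-0.93,0.25,0.05,0.49,-0.357,0.984,0.5],[-0.93,0.25,0.05,0.49,-0.357,0.984,0.5],[0,0,0,0,0,0,0.5]]}}

```text
t: 23.15
tool_pos: [0.5198, -0.0899, 0.2003]
eef_rot: [0.971, 0.235, 0.026, 0.036]
ft_force: [0.4, -0.2, 0.2]
width: 0.0469
```

```bash
python3 -c "
from pl import *
path([([.446,-.278,.14],down(-43.3)),([.446,-.278,.027],down(-43.3))])
"
```

```text
t 23.15 at [ 0.5198 -0.0899  0.2003] q [ 0.28  0.38 -0.33  2.11  0.31  0.63  0.2 ]
n 13 row [-0.237, 0.787, 0.258, 0.039, -0.062, 0.945]
n 6 row [0.0, 0.0, 0.942, 0.0, 0.0, 0.0]
```

Call:
{"api": "play_rows", "payload": {"targets": [[-0.24,0.79,0.25,0.04,-0.06,0.945,0.5],[-0.24,0.79,0.25,0.04,-0.06,0.945,0.5],[-0.24,0.79,0.25,0.04,-0.06,0.945,0.5],[-0.24,0.79,0.25,0.04,-0.06,0.945,0.5],[-0.24,0.79,0.25,0.04,-0.06,0.945,0.5],[-0.24,0.79,0.25,0.04,-0.06,0.945,0.5],[-0.24,0.79,0.25,0.04,-0.06,0.945,0.5],[-0.24,0.79,0.25,0.04,-0.06,0.945,0.5],[-0.24,0.79,0.25,0.04,-0.06,0.945,0.5],[-0.24,0.79,0.25,0.04,-0.06,0.945,0.5],[-0.24,0.79,0.25,0.04,-0.06,0.945,0.5],[-0.24,0.79,0.25,0.04,-0.06,0.945,0.5],[-0.24,0.79,0.25,0.04,-0.06,0.945,0.5],[0,0,0,0,0,0,0.5],[0,0,0,0,0,0,0.5]]}}

```text
t: 24.4
tool_pos: [0.4483, -0.2747, 0.1419]
eef_rot: [0.932, -0.362, 0.002, -0.001]
ft_force: [0.3, 0.3, -0.1]
width: 0.0465
```

```bash
python3 -c "
from pl import *
import bench
k=bench.get_calibration('wrist');p,d=bench.capture('wrist');cv2.imwrite('pics/w5.png',p[:,:,::-1])
X=cloud(k,d).reshape(-1,3)[(d>0).ravel()];X=X[np.hypot(X[:,0]-.446,X[:,1]+.278)<.055]
B=X[np.abs(X[:,2]-.060)<.004]
w,V=np.linalg.eigh(np.cov(B[:,:2].T));v=V[:,1];print(np.degrees(np.arctan2(v[1],v[0])))
l=(B[:,:2]-B[:,:2].mean(0))@v;print(len(B),B[:,:2].mean(0)+v*(l.max()+l.min())/2,np.ptp(l),np.median(B[:,2]))
path([([.446,-.278,.027],down(-43.3))])"
```

```text
46.61594499626928
1328 [ 0.44756898 -0.27670042] 0.077391099504763 0.06111681901892453
t 24.45 at [ 0.4493 -0.2742  0.1423] q [ 0.46  0.47 -0.03  2.13  0.01  0.54 -0.31]
n 6 row [-0.001, 0.045, 0.961, -0.009, -0.007, 0.027]
```

View pics/w5.png

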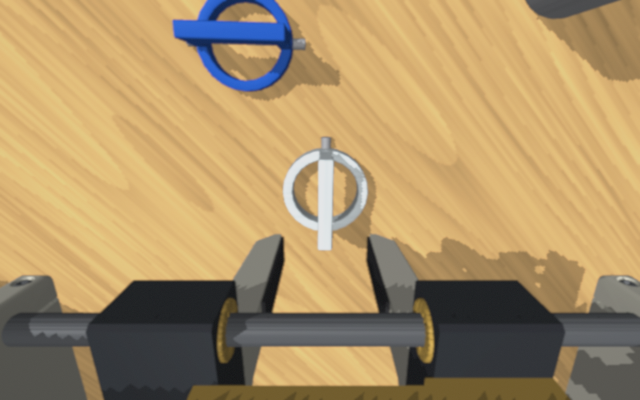

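Call:
{"api": "play_rows", "payload": {"targets": [[-0.001,0.04,0.961,-0.009,0,0.03,0.5],[-0.001,0.04,0.961,-0.009,0,0.03,0.5],[-0.001,0.04,0.961,-0.009,0,0.03,0.5],[-0.001,0.04,0.961,-0.009,0,0.03,0.5],[-0.001,0.04,0.961,-0.009,0,0.03,0.5],[-0.001,0.04,0.961,-0.009,0,0.03,0.5],[0,0,0,0,0,0,0.5],[0,0,0,0,0,0,0.5]]}}

```text
t: 25.12
tool_pos: [0.4467, -0.2769, 0.0269]
eef_rot: [0.929, -0.37, 0.001, 0.0]
ft_force: [-0.3, -1.3, -0.0]
width: 0.0466
```

```bash
python3 -c "
from pl import *
path([([.4465,-.2775,.027],down(-43.3))])"
```

```text
t 25.12 at [ 0.4467 -0.2769  0.0269] q [ 0.45  0.67 -0.01  2.2   0.02  0.27 -0.33]
n 1 row [0.015, 0.029, -0.007, -0.009, -0.026, -0.021]
```

Call:
{"api": "play_rows", "payload": {"targets": [[0.01,0.03,0,0,-0.02,-0.02,0.5],[0,0,0,0,0,0,1],[0,0,0,0,0,0,1],[0,0,0,0,0,0,1],[0,0,0,0,0,0,1],[0,0,0,0,0,0,1],[0,0,0,0,0,0,1],[0,0,0,0,0,0,1]], "squeeze": 55}}

```text
t: 25.78
tool_pos: [0.4459, -0.2787, 0.0276]
eef_rot: [0.929, -0.371, 0.001, 0.0]
ft_force: [-0.2, -0.4, 5.2]
width: 0.0117
```

```bash
python3 -c "
from pl import *
path([([.447,-.277,.19],down(-43.3)),(bp(0,0,.16),inb(0)),(bp(0,0,.081),inb(0))])"
```

```text
t 25.78 at [ 0.4459 -0.2787  0.0276] q [ 0.46  0.67 -0.01  2.2   0.02  0.28 -0.33]
n 9 row [-0.001, -0.011, -0.902, -0.001, -0.003, -0.004]
n 18 row [-0.092, -0.988, -0.047, 0.089, 0.282, -0.334]
n 4 row [-0.0, 0.0, 0.988, 0.0, 0.0, 0.0]
```

Call:
{"api": "play_rows", "payload": {"targets": [[0,0,-0.5,0,0,0,1],[0,0,-0.9,0,0,0,1],[0,0,-0.9,0,0,0,1],[0,0,-0.9,0,0,0,1],[0,0,-0.9,0,0,0,1],[0,0,-0.9,0,0,0,1],[0,0,-0.9,0,0,0,1],[0,0,-0.9,0,0,0,1],[0,0,-0.9,0,0,0,1],[0,0,-0.4,0,0,0,1]]}}

```text
t: 26.62
tool_pos: [0.4458, -0.2787, 0.1919]
eef_rot: [0.929, -0.371, 0.002, 0.0]
ft_force: [-0.1, -0.6, -2.1]
width: 0.0116
```

Call:
{"api": "play_rows", "payload": {"targets": [[-0.09,-0.98,-0.05,0.09,0.28,-0.334,1],[-0.09,-0.98,-0.05,0.09,0.28,-0.334,1],[-0.09,-0.98,-0.05,0.09,0.28,-0.334,1],[-0.09,-0.98,-0.05,0.09,0.28,-0.334,1],[-0.09,-0.98,-0.05,0.09,0.28,-0.334,1],[-0.09,-0.98,-0.05,0.09,0.28,-0.334,1],[-0.09,-0.98,-0.05,0.09,0.28,-0.334,1],[-0.09,-0.98,-0.05,0.09,0.28,-0.334,1],[-0.09,-0.98,-0.05,0.09,0.28,-0.334,1],[-0.09,-0.98,-0.05,0.09,0.28,-0.334,1],[-0.09,-0.98,-0.05,0.09,0.28,-0.334,1],[-0.09,-0.98,-0.05,0.09,0.28,-0.334,1],[-0.09,-0.98,-0.05,0.09,0.28,-0.334,1],[-0.09,-0.98,-0.05,0.09,0.28,-0.334,1],[-0.09,-0.98,-0.05,0.09,0.28,-0.334,1],[-0.09,-0.98,-0.05,0.09,0.28,-0.334,1],[-0.09,-0.98,-0.05,0.09,0.28,-0.334,1],[-0.09,-0.98,-0.05,0.09,0.28,-0.334,1],[0,0,0,0,0,0,1],[0,0,0,0,0,0,1]]}}

```text
t: 28.28
tool_pos: [0.5662, 0.0089, 0.2073]
eef_rot: [0.967, -0.101, 0.231, 0.02]
ft_force: [0.6, 0.6, -1.3]
width: 0.0119
```

```bash
python3 -c "
from chk import *
chk(.012,.027,'h3')
path([(bp(0.001,0.0005,.125),inb(0)),(bp(0,0,.084),inb(0))])"
```

```text
local [-0.0003 -0.0429  0.1596] tool z err deg 3.45
top 41 centre in tool [0.0006 0.0003] in barrel xy [ 0.0003 -0.0432]
scene 274 centre in tool [-0.0005  0.0009] in barrel xy [-0.0008 -0.0438]
t 28.38 at [0.5665 0.008  0.2075] q [-0.42  0.32  0.26  2.34  1.04  0.11 -1.43]
n 3 row [0.003, -0.747, 0.564, 0.084, 0.182, -0.212]
n 3 row [-0.017, 0.008, 0.683, 0.0, 0.0, 0.0]
```

View pics/h3.png

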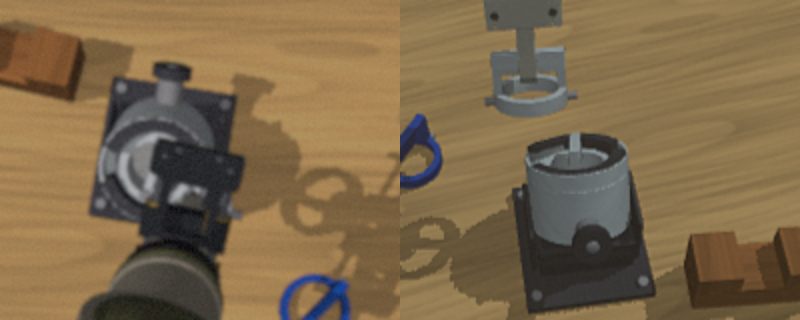

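```bash
python3 -c "
from pl import *
path([(bp(0.0,0.0,.145),inb(90)),(bp(0,0,.14),inb(178))])"
```

```text
t 28.38 at [0.5665 0.008  0.2075] q [-0.42  0.32  0.26  2.34  1.04  0.11 -1.43]
n 17 row [0.094, -0.11, 0.039, -0.014, 0.037, -0.961]
n 16 row [0.0, -0.0, 0.016, 0.0, 0.0, -0.96]
```

Call:
{"api": "play_rows", "payload": {"targets": [[0.094,-0.11,0.04,-0.014,0.037,-0.961,1],[0.094,-0.11,0.04,-0.014,0.037,-0.961,1],[0.094,-0.11,0.04,-0.014,0.037,-0.961,1],[0.094,-0.11,0.04,-0.014,0.037,-0.961,1],[0.094,-0.11,0.04,-0.014,0.037,-0.961,1],[0.094,-0.11,0.04,-0.014,0.037,-0.961,1],[0.094,-0.11,0.04,-0.014,0.037,-0.961,1],[0.094,-0.11,0.04,-0.014,0.037,-0.961,1],[0.094,-0.11,0.04,-0.014,0.037,-0.961,1],[0.094,-0.11,0.04,-0.014,0.037,-0.961,1],[0.094,-0.11,0.04,-0.014,0.037,-0.961,1],[0.094,-0.11,0.04,-0.014,0.037,-0.961,1],[0.094,-0.11,0.04,-0.014,0.037,-0.961,1],[0.094,-0.11,0.04,-0.014,0.037,-0.961,1],[0.094,-0.11,0.04,-0.014,0.037,-0.961,1],[0.094,-0.11,0.04,-0.014,0.037,-0.961,1],[0.094,-0.11,0.04,-0.014,0.037,-0.961,1],[0,0,0,0,0,0,1]]}}

```text
t: 29.88
tool_pos: [0.5795, 0.0501, 0.1942]
eef_rot: [0.728, 0.635, 0.169, 0.196]
ft_force: [0.4, -0.1, -3.4]
width: 0.0118
```

```bash
python3 -c "
from pl import *
path([(bp(0,0,.135),inb(178))])
p,r=cur();print(BR.inv().apply(p-BO))"
```

```text
t 29.88 at [0.5795 0.0501 0.1942] q [-0.44  0.36  0.17  2.35  1.89  0.16 -0.72]
n 16 row [-0.0, 0.002, 0.03, -0.0, 0.0, -0.957]
[-0.00042156 -0.00025141  0.14456886]
```

Call:
{"api": "play_rows", "payload": {"targets": [[0,0,0.03,0,0,-0.957,1],[0,0,0.03,0,0,-0.957,1],[0,0,0.03,0,0,-0.957,1],[0,0,0.03,0,0,-0.957,1],[0,0,0.03,0,0,-0.957,1],[0,0,0.03,0,0,-0.957,1],[0,0,0.03,0,0,-0.957,1],[0,0,0.03,0,0,-0.957,1],[0,0,0.03,0,0,-0.957,1],[0,0,0.03,0,0,-0.957,1],[0,0,0.03,0,0,-0.957,1],[0,0,0.03,0,0,-0.957,1],[0,0,0.03,0,0,-0.957,1],[0,0,0.03,0,0,-0.957,1],[0,0,0.03,0,0,-0.957,1],[0,0,0.03,0,0,-0.957,1],[0,0,0,0,0,0,1],[0,0,0,0,0,0,1]]}}

```text
t: 31.38
tool_pos: [0.5848, 0.0496, 0.1864]
eef_rot: [0.09, 0.962, -0.013, 0.259]
ft_force: [0.5, -0.9, -2.2]
width: 0.0113
```

```bash
python3 -c "
from chk import *
chk(.012,.027,'h4')
path([(bp(0,0,.11),inb(180)),(bp(0,0,.084),inb(180))])"
```

```text
local [0.0003 0.     0.1351] tool z err deg 0.06
top 43 centre in tool [ 0.0004 -0.0012] in barrel xy [-0.0001 -0.0011]
scene 267 centre in tool [ 0.0009 -0.002 ] in barrel xy [-0.0007 -0.002 ]
t 31.48 at [0.5848 0.0498 0.1864] q [-0.55  0.4   0.33  2.36  2.37  0.11  0.33]
n 2 row [0.005, -0.006, 0.63, -0.001, 0.005, -0.218]
n 2 row [0.0, -0.0, 0.65, 0.0, 0.0, 0.0]
```

View pics/h4.png

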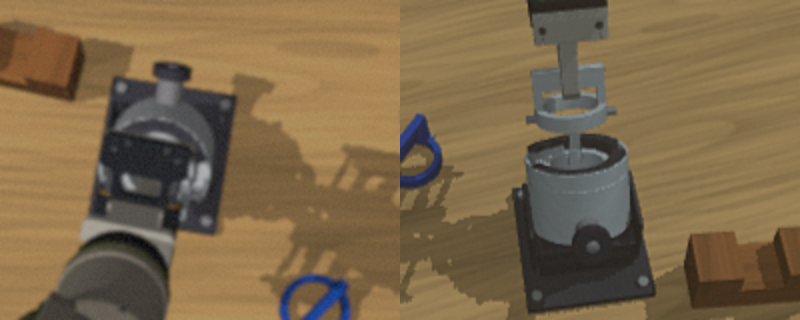

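Call:
{"api": "play_rows", "payload": {"targets": [[0,0.04,0.5,0,0,-0.2,1],[0,0.02,0.5,0,0,-0.2,1],[0,0,0.4,0,0,0,1],[0,0,0.4,0,0,0,1],[0,0,0.4,0,0,0,1],[0,0,0,0,0,0,1],[0,0,0,0,0,0,1]]}}

```text
t: 32.07
tool_pos: [0.6067, 0.0479, 0.1479]
eef_rot: [0.068, 0.963, -0.018, 0.258]
ft_force: [-0.5, -0.2, -1.7]
width: 0.0117
```

```bash
cat > st.py <<'E'
from pl import *
p,r=cur();s=state();print('local',BR.inv().apply(p-BO).round(4),'F',BR.inv().apply(s['ft_force']).round(1),'M',BR.inv().apply(s['torque']).round(2),'q',np.round(s['q'],2),'w',round(s['width'],4),'t',s['t'])
M=(BR.inv()*r).as_matrix();print('angle a',np.degrees(np.arctan2(M[1,0],M[0,0])).round(1),'tilt',np.degrees(np.arccos(-M[2,2])).round(2))
E
python3 st.py
```

```text
local [-0.0001  0.0014  0.0909] F [-1.3 -0.2 -1.3] M [ 0.12  0.69 -0.05] q [-0.41  0.48  0.17  2.34  2.45  0.2   0.3 ] w 0.0117 t 32.0667
angle a 180.0 tilt 0.03
```

Ring underside at about 63 mm, inside the gaps with no contact. Lower to the spacer.

Call:
{"api": "play_rows", "payload": {"targets": [[0,0,0.2,0,0,0,1],[0,0,0.15,0,0,0,1],[0,0,0.08,0,0,0,1],[0,0,0.04,0,0,0,1],[0,0,0,0,0,0,1]]}}

```text
t: 32.48
tool_pos: [0.6115, 0.0477, 0.1401]
eef_rot: [0.067, 0.963, -0.018, 0.259]
ft_force: [-0.7, 0.9, -0.3]
width: 0.0116
```

```bash
python3 st.py
```

```text
local [0.0002 0.0019 0.0818] F [-0.9  0.8  0.1] M [ 0.16  0.64 -0.05] q [-0.39  0.5   0.14  2.34  2.46  0.22  0.29] w 0.0116 t 32.4833
angle a -179.9 tilt 0.07
```

Call:
{"api": "play_rows", "payload": {"targets": [[0,-0.02,0.1,0,0,0,1],[0,0,0.1,0,0,0,1],[0,0,0,0,0,0,1]], "squeeze": 60}}

```text
t: 32.73
tool_pos: [0.6135, 0.0473, 0.1367]
eef_rot: [0.067, 0.963, -0.018, 0.259]
ft_force: [-2.3, 1.3, 4.6]
width: 0.0115
```

```bash
python3 st.py
```

```text
local [0.0003 0.0018 0.0778] F [0.2 1.  5.2] M [ 0.43  0.61 -0.08] q [-0.38  0.51  0.13  2.33  2.46  0.23  0.28] w 0.0115 t 32.7333
angle a -179.9 tilt 0.09
```

Call:
{"api": "play_rows", "payload": {"targets": [[0,0,0.1,0,0,0,1],[0,0,0,0,0,0,1]]}}

```text
t: 32.9
tool_pos: [0.6145, 0.0472, 0.1351]
eef_rot: [0.067, 0.963, -0.018, 0.259]
ft_force: [-3.4, 2.0, 5.1]
width: 0.0115
```

```bash
python3 st.py
```

```text
local [0.0004 0.0019 0.0759] F [-0.6  1.5  6.2] M [ 0.36  0.65 -0.03] q [-0.37  0.51  0.12  2.33  2.47  0.23  0.28] w 0.0115 t 32.9
angle a -179.9 tilt 0.1
```

Call:
{"api": "play_rows", "payload": {"targets": [[0,0,0.07,0,0,0,1],[0,0,0,0,0,0,1]]}}

```text
t: 33.07
tool_pos: [0.6149, 0.0472, 0.1344]
eef_rot: [0.067, 0.963, -0.018, 0.259]
ft_force: [-6.9, 2.4, 11.8]
width: 0.0117
```

```bash
python3 st.py; python3 -c "
from chk import *
chk(.012,.027,'h5')"
```

```text
local [0.0004 0.0019 0.0751] F [-0.3  1.4 13.8] M [ 0.27  0.64 -0.01] q [-0.37  0.51  0.12  2.33  2.47  0.23  0.28] w 0.0117 t 33.0667
angle a -179.9 tilt 0.13
local [0.0004 0.0019 0.0751] tool z err deg 0.13
top 43 centre in tool [ 0.0043 -0.004 ] in barrel xy [-0.0039 -0.0021]
scene 20 centre in tool [-0.0024  0.0058] in barrel xy [0.0028 0.0077]
```

View pics/h5.png

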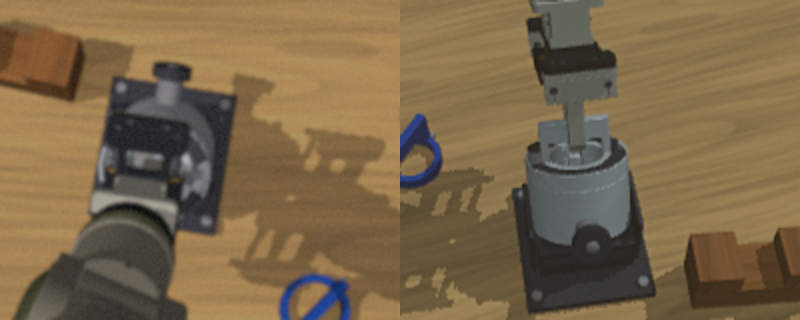

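Call:
{"api": "play_rows", "payload": {"targets": [[0,0,-0.1,0,0,0,1],[-0.004,0,0,0,0,0.5,1],[-0.004,0,0,0,0,0.5,1],[-0.004,0,0,0,0,0.5,1],[-0.004,0,0,0,0,0.5,1],[-0.004,0,0,0,0,0.5,1],[-0.004,0,0,0,0,0.5,1],[0,0,0,0,0,0,1]]}}

```text
t: 33.83
tool_pos: [0.6144, 0.0458, 0.1361]
eef_rot: [0.213, 0.942, 0.021, 0.259]
ft_force: [-4.0, -1.1, 7.4]
width: 0.0112
```

```bash
python3 st.py
```

```text
local [0.0009 0.0005 0.0767] F [ 0.4 -1.6  8.3] M [-0.45  0.56  0.03] q [-0.32  0.5   0.06  2.33  2.35  0.25  0.1 ] w 0.0112 t 33.8333
angle a 162.7 tilt 0.12
```

Call:
{"api": "play_rows", "payload": {"targets": [[-0.004,0,0,0,0,0.5,1],[-0.004,0,0,0,0,0.5,1],[-0.004,0,0,0,0,0.5,1],[-0.004,0,0,0,0,0.5,1],[-0.004,0,0,0,0,0.5,1],[-0.004,0,0,0,0,0.5,1],[-0.004,0,0,0,0,0.5,1],[-0.004,0,0,0,0,0.5,1],[-0.004,0,0,0,0,0.5,1],[-0.004,0,0,0,0,0.5,1],[0,0,0,0,0,0,1]]}}

```text
t: 34.75
tool_pos: [0.6149, 0.0453, 0.1364]
eef_rot: [0.439, 0.86, 0.084, 0.246]
ft_force: [-5.2, 0.2, 7.8]
width: 0.0116
```

```bash
python3 st.py
```

```text
local [0.0016 0.     0.0767] F [-0.6 -0.5  9.4] M [-0.38  0.6  -0.  ] q [-0.23  0.5  -0.07  2.32  2.17  0.29 -0.22] w 0.0116 t 34.75
angle a 134.0 tilt 0.12
```

Call:
{"api": "play_rows", "payload": {"targets": [[-0.004,0,0,0,0,0.5,1],[-0.004,0,0,0,0,0.5,1],[-0.004,0,0,0,0,0.5,1],[-0.004,0,0,0,0,0.5,1],[-0.004,0,0,0,0,0.5,1],[-0.004,0,0,0,0,0.5,1],[-0.004,0,0,0,0,0.5,1],[-0.004,0,0,0,0,0.5,1],[0,0,0,0,0,0,1]]}}

```text
t: 35.5
tool_pos: [0.6151, 0.0448, 0.1365]
eef_rot: [0.601, 0.756, 0.131, 0.224]
ft_force: [-4.4, -0.9, 6.3]
width: 0.0114
```

```bash
python3 st.py
```

```text
local [ 0.0019 -0.0005  0.0766] F [-0.5 -1.5  7.5] M [-0.47  0.52  0.02] q [-0.15  0.51 -0.18  2.32  2.07  0.34 -0.5 ] w 0.0114 t 35.5
angle a 111.1 tilt 0.12
```

Now at 69°; creep to the stop.

Call:
{"api": "play_rows", "payload": {"targets": [[0,0,0,0,0,0.3,1],[0,0,0,0,0,0.3,1],[0,0,0,0,0,0.3,1],[0,0,0,0,0,0.3,1],[0,0,0,0,0,0,1]]}}

```text
t: 35.92
tool_pos: [0.6152, 0.0463, 0.1365]
eef_rot: [0.644, 0.72, 0.145, 0.215]
ft_force: [-3.2, 3.5, 5.9]
width: 0.0121
```

```bash
python3 st.py
```

```text
local [0.0017 0.0011 0.0767] F [-0.2  3.   6.9] M [0.19 0.6  0.38] q [-0.12  0.51 -0.22  2.31  2.04  0.35 -0.59] w 0.0121 t 35.9167
angle a 104.4 tilt 0.1
```

Call:
{"api": "play_rows", "payload": {"targets": [[0,0,0,0,0,0.3,1],[0,0,0,0,0,0.2,1],[0,0,0,0,0,0,1]]}}

```text
t: 36.17
tool_pos: [0.6151, 0.0465, 0.1364]
eef_rot: [0.661, 0.704, 0.15, 0.212]
ft_force: [-3.8, 2.7, 5.9]
width: 0.012
```

```bash
python3 st.py
```

```text
local [0.0017 0.0012 0.0767] F [-0.7  2.1  7.2] M [0.25 0.56 0.91] q [-0.11  0.51 -0.23  2.31  2.03  0.36 -0.63] w 0.012 t 36.1667
angle a 101.7 tilt 0.12
```

Call:
{"api": "play_rows", "payload": {"targets": [[0,0,-0.03,0,0,0,1],[0,0,0,0,0,0,1]]}}

```text
t: 36.33
tool_pos: [0.615, 0.0465, 0.1367]
eef_rot: [0.661, 0.704, 0.15, 0.212]
ft_force: [-0.4, 3.3, -0.1]
width: 0.0121
```

```bash
python3 st.py
```

```text
local [0.0017 0.0012 0.0769] F [-0.8  3.2  0.3] M [0.55 0.52 0.9 ] q [-0.12  0.51 -0.23  2.31  2.03  0.36 -0.63] w 0.0121 t 36.3333
angle a 101.7 tilt 0.1
```

Call:
{"api": "play_rows", "payload": {"targets": [[0,0,0,0,0,0,0.75],[0,0,0,0,0,0,0.72],[0,0,0,0,0,0,0.72],[0,0,-0.4,0,0,0,0.72],[0,0,-0.8,0,0,0,0.72],[0,0,-1,0,0,0,0.72],[0,0,-1,0,0,0,0.72],[0,0,-0.8,0,0,0,0.72],[0,0,0,0,0,0,0.72],[0,0,0,0,0,0,0.72]]}}

```text
t: 37.17
tool_pos: [0.5754, 0.0518, 0.2072]
eef_rot: [0.662, 0.703, 0.15, 0.213]
ft_force: [0.5, 0.7, 1.0]
width: 0.0259
```

```bash
python3 st.py; python3 -c "
from pl import *
import bench
k=bench.get_calibration('wrist');p,d=bench.capture('wrist');cv2.imwrite('pics/w6.png',p[:,:,::-1])
X=cloud(k,d).reshape(-1,3);L=BR.inv().apply(X-BO);rr=np.hypot(L[:,0],L[:,1])
B=L[(rr<.042)&(L[:,2]>.1)&(L[:,2]<.118)&(d.ravel()>0)]
w,V=np.linalg.eigh(np.cov(B[:,:2].T));v=V[:,1];print('bar dir in barrel',np.degrees(np.arctan2(v[1],v[0])),len(B),'ztop',np.median(B[:,2]),'mid',(B.min(0)+B.max(0))/2)
m=(rr>.033)&(rr<.039)&(L[:,2]>.05)&(L[:,2]<.08);ph=np.arctan2(L[:,1],L[:,0])
for i in range(8):
  mm=m&(np.abs(ph-(-np.pi+(i+.5)*np.pi/4))<np.pi/8);print(round(-180+45*i+22),np.median(L[mm,2]).round(4),mm.sum(),end=' | ')
"
```

```text
local [0.0023 0.0009 0.158 ] F [0.8 0.7 0.7] M [ 0.04  0.39 -0.01] q [-0.33  0.33  0.01  2.34  1.64  0.22 -0.27] w 0.0259 t 37.1667
angle a 101.6 tilt 0.2
bar dir in barrel -164.63132105137174 1792 ztop 0.11140316153100664 mid [0.00132792 0.00188114 0.10685714]
-158 0.068 292 | -113 0.0691 231 | -68 0.0695 200 | -23 0.0695 209 | 22 0.069 175 | 67 0.0688 355 | 112 0.0694 243 | 157 0.0692 322 |
```

View pics/w6.png

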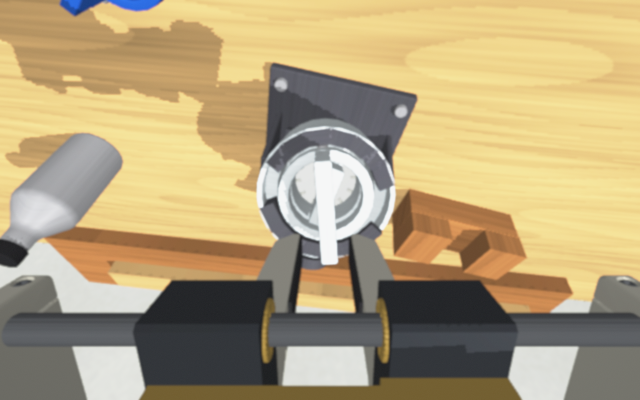

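```bash
python3 -c "
from pl import *
import bench
k=bench.get_calibration('scene');p,d=bench.capture('scene');cv2.imwrite('pics/s7.png',p[:,:,::-1])
X0=cloud(k,np.load('pics/scene0.npy'));X1=cloud(k,d)
for n,(u0,u1,v0,v1) in dict(flask=(170,220,250,310),block=(380,460,230,275)).items():
  D=np.abs(X1-X0)[v0:v1,u0:u1,2];print(n,np.median(D),(D>.012).mean())
X=X1.reshape(-1,3);L=BR.inv().apply(X-BO);rr=np.hypot(L[:,0],L[:,1])
B=L[(rr<.042)&(L[:,2]>.1)&(L[:,2]<.118)];w,V=np.linalg.eigh(np.cov(B[:,:2].T));v=V[:,1];print('bar dir',np.degrees(np.arctan2(v[1],v[0])),len(B),np.percentile(B[:,2],90))
"
```

```text
flask 0.0012976906926861487 0.011333333333333334
block 0.001362822684678855 0.011944444444444445
bar dir -163.28438113234725 140 0.11082346669037184
```

View pics/s7.png

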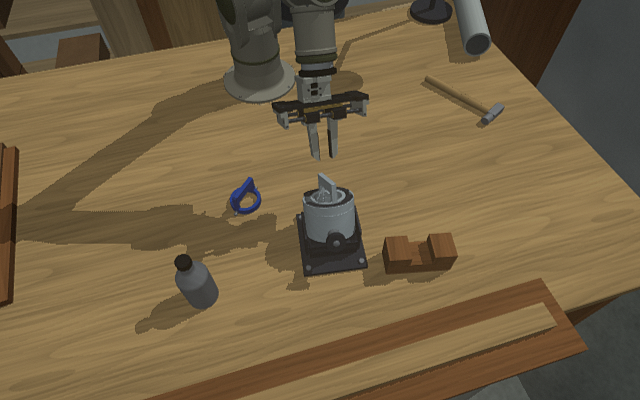

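```bash
python3 -c "
from bench import *
print(close_job())"
```

```text
the job is handed in; nothing more can be done
None
```

The filter housing is loaded and the job is handed in, at about 37 s on the robot's clock. The filter went in first, then the spacer, then the silver retaining ring through the gaps. I pressed the ring down and turned it clockwise until the torque rose to 0.9 N m against the stop, then let go and backed out.

**Last checks:**
- **Ring turned home:** the wrist camera puts the ring bar 74.6° clockwise from the gap and the scene camera about 73°, against the nominal 74°.
- **Ring pulled down:** its top is level at about 69 mm. Locked would be 68 mm and merely laid on the spacer 72 mm, and the wrist camera was reading about 1 mm high.
- **Pins under the crown:** when I eased off, the spring force moved off the gripper within 0.2 mm, so the roof is holding the ring.
- **Hands off:** the gripper is open with its tips about 48 mm above the ring's bar, and the flask, the wood block and the blue ring stayed where they were.

**What disagreed or went wrong:**
- **Barrel height:** my first camera fit of the barrel was about 2 mm too low along its axis. I corrected it from where the filter touched the pad.
- **First ring approach:** joint 6 reached its lower range end (0.11 rad), leaving the tool 43 mm short of the mouth. I turned the ring half round and inserted it that way, with joint 6 again close to that end.
- **Pad bottomed:** the first press on the ring took the pad to the end of its travel, about 15 N on the tool. I eased back 2 mm before turning.

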